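# Unlock the bench incubator and hold its lid just below the balance point

### The job

Check the lid counterbalance of the bench incubator: put the red key fully into the square lock, turn it clockwise until the lid is unlocked and leave the key in there. Then lift the lid by its blue handle until it is past its balance point, without letting the spring throw it wide open, ease it back down to just below that point (green band of the scale) and finish while still holding it there with the gripper. Leave the blue key and everything else where it is.

Things in the scene. Friction and masses are not known exactly. Their poses are not given: they have to be found in the camera images.
- incubator: white bench incubator, 270 mm deep (its x), 360 mm wide (its y), fixed. Origin: centre of its underside on the table; x points to its back (hinge side), z up. The grey lid covers the left part (y -50 to +175 mm), closed top 116 mm above the table. The console with the lock is the right part (y -180 to -88 mm), top at 125 mm. Between them a 33 mm channel.
- scale_mark (a point): balance point mark (red, lid angle 0.90 rad) on a thin upright scale arc 22 mm wide at the incubator's far left, 15 mm beside the lid, reaching 235 mm above the table; 130 mm from the hinge axis. Just below the mark lies the green band (lid angles 0.64 to 0.85 rad). The red line on the lid's left edge is the pointer.
- lid (a joint): opening angle of the lid in rad: 0 shut, grows as its front edge rises, stop at 1.5. Spring-balanced with its balance point at 0.90: below it the lid falls shut (lifting at the handle takes up to 4 N), above it the spring throws it open. Just below means the green band, 0.64 to 0.85. Wide open means above 1.3. Its hinge does not hold it anywhere.
- lid_handle (a point): middle of the lid's handle: a straight round blue bar 14 mm thick, parallel to the incubator's y axis, 46 mm above the lid's top face on two end posts (105 mm free between them). When shut it is 200 mm in front of the hinge axis and 62 mm above it; it swings about that axis with the lid. The lid's front edge is 42 mm further forward.
- lid_hinge (a point): point on the lid's hinge axis, 100 mm above the table, in the same vertical plane as the handle's middle; the axis runs along the incubator's y axis.
- lock (a joint): angle of the lock core in rad: 0 to 0.12 at the start (locked: its brass bolt reaches across the channel over a tongue of the lid), grows as the key turns clockwise seen from above, stop at 1.5. Bolt fully drawn (unlocked) from 1.15 on. Turns stiffly (0.06 N m) and stays where it is left.
- lock_mouth (a point): centre of the mouth of the lock's square socket, 125 mm above the table, on the turning axis, facing straight up; socket 16 mm wide, 28 mm deep. Its x and y axes lie along the socket's sides and turn with the core. The core is round, 49 mm, brass and steel, flush with the console's top.
- red_key: key with a red grip, upright in a black stand; 60 g, 77 mm tall. Origin: centre of the tip (underside), z up. Steel shank 14 mm square to z = 35 mm, lowest 6 mm tapered to 9 mm; grip z = 35 to 77 mm, 36 mm wide along its x, 12 mm thick along y (pinch across y). It fits the lock in any of four quarter turns; fully in, the tip is 28 mm below the lock's mouth.
- blue_key: the same key with a blue grip, for another machine: to be left in its stand. Which of the two keys stands left and which right of the incubator varies. Origin at the tip, as for the red key.
- stand_a: black block 50 x 50 x 30 mm that holds the red key, fixed; socket 17 mm square, 24 mm deep. Origin: centre of its underside.
- stand_b: the same block, holding the blue key.
- bottle: amber reagent bottle, 60 mm across, 150 mm tall, a loose bystander; origin: centre of its underside
- beaker: white beaker, 70 mm across, 90 mm tall, a loose bystander; origin: centre of its underside
- jar: clear sample jar with a blue cap, 60 mm across, 70 mm tall, a loose bystander; origin: centre of its underside
- timer: flat white bench timer, 60 x 80 x 22 mm, a loose bystander; origin: centre of its underside
- tube_rack: blue rack of capped tubes, 90 x 180 mm, 92 mm tall, fixed bystander; origin: centre of its underside

How it is judged:
On the way, in this order (a step that is already met when the one before it is completed fails the run):
1. the red key is fully in the lock (z of red_key in the frame of lock_mouth below -0.02 m and horizontal distance between red_key and lock_mouth below 0.005 m and angle between red_key's own z axis and vertical below 0.15 rad), for 0.2 s.
2. the key, in the lock, is turned clockwise to unlocked (all of step 1 and value of joint lock above 1.15 rad), for 0.2 s.
3. the lid is raised past its balance point by the gripper (value of joint lid above 0.92 rad and contact force between the fingers and lid above 0.15 N), for 0.1 s.
At the end, for the whole second after the job is handed in: Fingers hold the lid still at 0.60 to 0.87 rad (balance 0.90), pressing on it with over 0.15 N; the red key is 20 mm or more deep in the lock, turned to 1.15 rad or more; the blue key and loose bystanders stand upright within 30 mm of their starts (all of step 2 and value of joint lid between 0.6 and 0.87 rad and velocity of joint lid between -0.05 and 0.05 rad/s and contact force between the fingers and lid above 0.15 N and distance of each of bottle, beaker, jar, timer, blue_key from where it was at the start of the episode below 0.03 m and angle between each of bottle, beaker, jar, timer, blue_key's own z axis and vertical below 0.3 rad); the arm keeps its last pose, push and grip.
It fails at once if the lid is thrown wide open (beyond 1.3 rad) (value of joint lid above 1.3 rad).
It fails at once if the blue key or a bystander is moved by more than 30 mm or tipped (not (distance of each of bottle, beaker, jar, timer, blue_key from where it was at the start of the episode below 0.03 m and angle between each of bottle, beaker, jar, timer, blue_key's own z axis and vertical below 0.3 rad)).
It also fails if it takes over 72 s, if anything falls off the work surface, if the arm or the gripper's body presses on something with over 40 N, if the wrist force passes 120 N, or if a joint passes its speed limit or range.

### The arm

A 6-joint arm with a two-finger parallel gripper is mounted at the origin on the work surface. World frame = base frame: x ahead of the robot, y to its left, z up, the work surface at z = 0. Lengths are in m, angles in rad, forces in N, time in s.
With the tool pointing down it reaches from about 0.3 to 0.75 m from the base axis. Payload 8.5 kg.
Tool frame: the origin (TCP) lies midway between the tips of the shut fingers; the grasp point (between the pads) lies 19 mm behind it; z points along the fingers, y is the direction in which the jaws open and shut (so a half turn about z gives the same grasp; the last joint's range is limited). The gripper opens to 85 mm and grips with 20 to 120 N. Pads are 22 mm wide; open, the fingers measure 114 mm over their backs; the gripper's body (76 mm by 85 mm) begins 54 mm behind the grasp point. The pads swing forward as they close: fully open they stand 13 mm farther back than shut.
Start: joints at [-0.215, 0.381, 1.297, -0, 1.464, -0.215], TCP at [0.55, 0, 0.231] pointing down, gripper open.
Joint ranges: [-3.11, 3.11], [-0.89, 2.33], [0.22, 2.48], [-1.42, 4.56], [0.17, 2.85], [-2.88, 2.88]. Speed limits (rad/s): [2.39, 2.39, 3.14, 3.14, 3.14, 3.14].

### API

Orientations are given as a unit quaternion [w, x, y, z].
In Python, from workcell import arm, viewer, order gives the robot as it stands. The module is installed in compiled form; this text tells all that it offers.
- The arm moves only by the tool jog_arm, never from a script. Its argument "series" is a list of rows, each an object with "linear": the shift along the tool's x, y, z in m, a list of three; "rot": the turn, a rotation vector about the tool's x, y, z in rad, a list of three. A call has 1 to 8 rows; each row is the pose to reach, as a shift and turn from the pose measured when the call began, along the tool's axes at that moment; what a row does not reach only later rows make up. A row lasts 1/12 s, in which the tool goes at most 41.7 mm and 7.16 degrees, less where a joint would pass 70% of its speed; a pose out of reach is approached as far as the arm can. A call with a gripper value outside its range is refused whole. "hand" is the opening, from 0 (shut) to 1 (fully open), set as the call begins (left out, the last holds). The fingers move at their own pace and stop on an object; the grip force is fixed at half the most. Time passes only in rows, so rows that repeat a pose let the fingers close. It gives the time, the measured TCP pose, the force and the opening at its end, in the units of the state.
- arm.read_state(): the state, without advancing time (a new reading comes with each control period).
- viewer.snapshot(name): name is "scene" or "side" or "wrist"; returns the picture (420x560x3 uint8, blue, green, red); there is no depth.
- viewer.camera_params(name): a dict with "K" (3x3 intrinsics, pixels), "world_from_camera" (4x4, takes a point from camera to world coordinates). Camera axes: x right, y down, z forward; pixel columns grow to the right and rows downward; lengths in m; the calibration is good to about 2 mm. The wrist camera is an equidistant fisheye: a pixel r from the principal point sees the ray r / f radians off the axis. A picture is of the moment at which its call begins: read the wrist's pose just before it. camera_params takes no time and is no camera call; for the wrist camera it gives the pose at the moment of the call.
- order.sign_off(): hands the job in, once; it reports no verdict.
Trained networks look in the newest picture that a camera, given by its name, has taken for a name from the list of things; names that differ only in an ending like _2 or _b are one class to them, and where a whole thing is asked for, a point or a joint stands for the part that bears it (a point fixed in the world has none). Each returns a list of dicts, best first, with "score" (0 to 1); they miss things now and then, are a little off and sometimes report something else, mostly with a low value. They report only what shows in the picture. A call takes as long as a camera call.
- viewer.recognise(target, camera): "box" ([left, top, right, bottom] in pixels, round what is visible of it).
- viewer.trace(target, camera): "region" (420x560 bool, what is visible of it) and "box" ([left, top, right, bottom] in pixels, round what is visible of it).
- viewer.tip_of(target, camera): "position" ([column, row] in pixels: a listed point, or the origin of a listed thing).
The state is a dict: "clock": time; "q": joint angles; "joint_vel": joint speeds; "joint_torque": joint torques, N m; "ee_pos": TCP position; "orientation": TCP orientation; "force": force on the tool from outside, world axes, zero at the start; "wrist_torque": the same for the moment, N m; "width": opening from 0.0 (shut) to 1.0 (fully open).
Only numpy, scipy, OpenCV 4.12 (cv2) and the standard library are available. Lean on these libraries where they do the work, as an engineer would, in place of code of your own. Each camera call takes 0.05 s, during which the arm holds its last target.

## Working session

There is one attempt and no reset: what is moved stays moved. The work goes in short steps, Python scripts to look and compute and a tool call to move; the robot and the scene stay as the last step left them, time stands still between calls to the robot, and variables do not carry over. Pictures are saved under pics/ and viewed, and the job is handed in when it is done.

Besides the shell and the picture viewer there is one more tool, called after "Call:" by a JSON object that holds its "method" and its "body", one argument or row to a line. jog_arm: Moves the arm, as the interface text tells. Its arguments: {"type":"object","properties":{"series":{"type":"array"},"hand":{"type":"number"}},"required":["series"]}

```bash
ls; mkdir -p pics
python3 - <<'E'
from workcell import arm, viewer, order
import cv2
print(arm.read_state())
for n in ["scene","side","wrist"]:
    cv2.imwrite(f"pics/{n}0.png",viewer.snapshot(n)); p=viewer.camera_params(n); print(n,p)
E
```

```text
pics
{'clock': 0.0, 'q': array([-2.15278425e-01,  3.81232756e-01,  1.29827931e+00, -1.22193352e-05,
        1.46359526e+00, -2.15310180e-01]), 'joint_vel': array([ 0.0006821 , -0.00029568, -0.00026754, -0.00048455, -0.00085407,
        0.00153886]), 'joint_torque': array([-1.00240642e-03, -4.48466885e+01, -2.31285810e+01, -2.87182611e-04,
        4.73836102e-03,  1.77242771e-05]), 'ee_pos': array([5.49703413e-01, 7.11821875e-05, 2.30685784e-01]), 'orientation': array([-6.34281120e-04,  7.07094886e-01,  7.07118271e-01, -4.13862421e-04]), 'force': array([-0.99537698, -0.66230271,  0.59909858]), 'wrist_torque': array([0.0728819 , 0.07263872, 0.04629988]), 'width': 1.002605752390906}
scene {'K': array([[489.12265377,   0.        , 276.49647456],
       [  0.        , 489.12265377, 206.79701651],
       [  0.        ,   0.        ,   1.        ]]), 'world_from_camera': array([[-0.13527808,  0.69899296, -0.70221697,  1.54558745],
       [ 0.99066982,  0.0836003 , -0.10763039,  0.17620624],
       [-0.01652734, -0.71022519, -0.70378052,  1.14858016],
       [ 0.        ,  0.        ,  0.   
[... 285 characters left out ...]
5843 , -0.50749358,  0.80334643, -1.14618642],
       [ 0.01184015, -0.84744129, -0.53075708,  0.88805513],
       [ 0.        ,  0.        ,  0.        ,  1.        ]])}
wrist {'K': array([[325.1922621 ,   0.        , 277.84861559],
       [  0.        , 325.1922621 , 212.55402452],
       [  0.        ,   0.        ,   1.        ]]), 'world_from_camera': array([[ 9.99998642e-01,  8.64065338e-04, -1.40309081e-03,
         5.50572434e-01],
       [ 4.30700924e-04, -9.58947538e-01, -2.83583205e-01,
         7.21399920e-02],
       [-1.59052490e-03,  2.83582216e-01, -9.58946608e-01,
         3.73384184e-01],
       [ 0.00000000e+00,  0.00000000e+00,  0.00000000e+00,
         1.00000000e+00]])}
```

View pics/scene0.png

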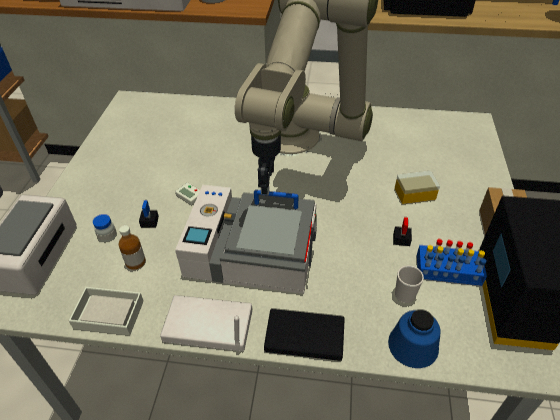

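View pics/side0.png

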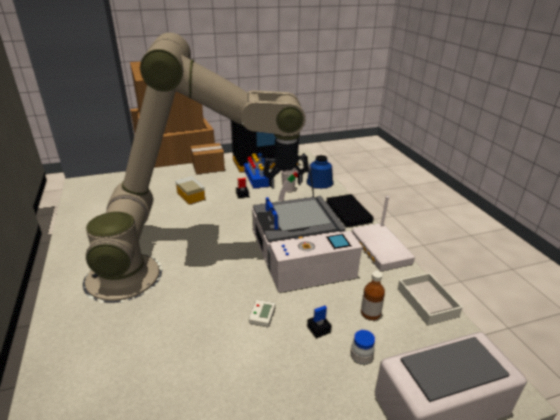

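View pics/wrist0.png

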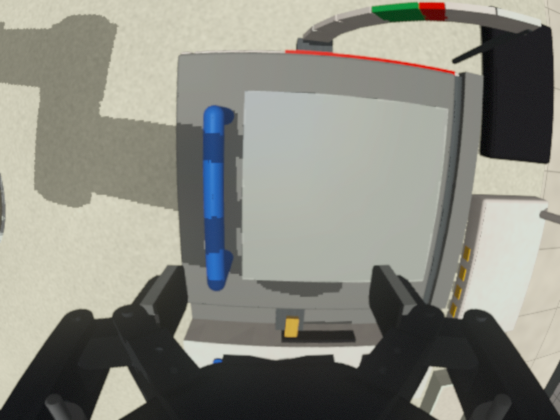

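The scene view shows the red key at about (404,232), left of the incubator seen from the robot, and the blue key at about (148,215) on the right. The lock is at about (209,210). In the wrist view the handle runs from (214,112) to (217,285), with the scale arc at the top. Next I measure with the networks.

```bash
cat > h.py <<'E'
from workcell import arm, viewer, order
import numpy as np, cv2
from scipy.spatial.transform import Rotation as R
def ray(cam,px,P=None):
    P=P or viewer.camera_params(cam); K=P["K"];T=P["world_from_camera"]
    x=(px[0]-K[0,2])/K[0,0]; y=(px[1]-K[1,2])/K[1,1]
    if cam=="wrist":
        r=np.hypot(x,y); s=np.sin(r)/r if r>1e-9 else 1; d=np.array([x*s,y*s,np.cos(r)])
    else: d=np.array([x,y,1.])
    d=T[:3,:3]@d; return T[:3,3],d/np.linalg.norm(d)
def atz(cam,px,z,P=None):
    o,d=ray(cam,px,P); return o+d*(z-o[2])/d[2]
def tri(rs):
    A=sum(np.eye(3)-np.outer(d,d) for o,d in rs); b=sum((np.eye(3)-np.outer(d,d))@o for o,d in rs)
    p=np.linalg.solve(A,b); return p,[np.linalg.norm((np.eye(3)-np.outer(d,d))@(p-o)) for o,d in rs]
def proj(cam,p,P=None):
    P=P or viewer.camera_params(cam);K=P["K"];T=np.linalg.inv(P["world_from_camera"]);c=T[:3,:3]@p+T[:3,3]
    if cam=="wrist":
        r=np.hypot(c[0],c[1]);t=np.arctan2(r,c[2]);return np.array([K[0,2]+K[0,0]*t*c[0]/r,K[1,2]+K[1,1]*t*c[1]/r])
    return np.array([K[0,0]*c[0]/c[2]+K[0,2],K[1,1]*c[1]/c[2]+K[1,2]])
def delta(pos,quat=None,s=None):
    """shift and rotvec in tool axes from current to target (quat wxyz)"""
    s=s or arm.read_state(); Rc=R.from_quat(np.roll(s["orientation"],-1))
    l=Rc.inv().apply(np.array(pos)-s["ee_pos"])
    r=np.zeros(3) if quat is None else (Rc.inv()*R.from_quat(np.roll(quat,-1))).as_rotvec()
    return l.round(4),r.round(4)
def down(yaw):
    """tool down, y axis of tool at world angle yaw from +x ... returns wxyz"""
    y=np.array([np.cos(yaw),np.sin(yaw),0]);z=np.array([0,0,-1.]);x=np.cross(y,z)
    return np.roll(R.from_matrix(np.c_[x,y,z]).as_quat(),1)
E
python3 - <<'E'
from h import *
for c in ["scene","side","wrist"]:
    for t in ["red_key","blue_key","lock_mouth","lid_handle","lid_hinge","scale_mark","stand_a","incubator"]:
        try:
            r=viewer.tip_of(t,c)
            z={"red_key":.006,"blue_key":.006,"lock_mouth":.125,"lid_handle":.162,"lid_hinge":.1,"scale_mark":.2018,"stand_a":0,"incubator":0}[t]
            for x in r[:2]: print(c,t,round(x["score"],2),np.round(x["position"],1),atz(c,x["position"],z).round(4))
        except Exception as e: print(c,t,e)
print(arm.read_state()["clock"])
E
```

```text
scene lock_mouth 0.54 [205.7 205.9] [ 0.5456 -0.191   0.125 ]
scene lid_handle 0.78 [276.4 194.7] [0.5112 0.0182 0.162 ]
scene lid_hinge 0.72 [263.  261.8] [0.7157 0.0081 0.1   ]
scene scale_mark 0.88 [315.3 219. ] [0.6346 0.1409 0.2018]
scene scale_mark 0.31 [274.  195.9] [0.5586 0.0185 0.2018]
scene stand_a 0.74 [400.9 240.7] [0.5017 0.4039 0.    ]
scene stand_a 0.7 [148.5 221.5] [ 0.5165 -0.4044  0.    ]
scene incubator 0.6 [248.8 251.5] [ 0.6021 -0.0573  0.    ]
side red_key 0.58 [318.4 327.5] [ 0.5162 -0.3999  0.006 ]
side red_key 0.43 [243. 191.] [0.5027 0.4299 0.006 ]
side blue_key 0.62 [321.3 329. ] [ 0.5218 -0.4074  0.006 ]
side lock_mouth 0.56 [306.  246.1] [ 0.5573 -0.1821  0.125 ]
side lid_handle 0.98 [271.3 207.6] [0.5043 0.0104 0.162 ]
side lid_handle 0.36 [241.3 191.9] [0.4334 0.1464 0.162 ]
side lid_hinge 0.75 [272.4 206. ] [0.5415 0.1189 0.1   ]
side lid_hinge 0.59 [324.8 213. ] [0.7069 0.017  0.1   ]
side scale_mark 0.78 [294.4 178.9] [0.6228 0.1143 0.2018]
side scale_mark 0.23 [318.9 328.2] [ 0.4358 -0.5677  0.2018]
side stand_a 0.89 [318.5 331.3] [ 0.5136 -0.4078  0.    ]
side stand_a 0.73 [297.4 176.8] [0.7817 0.5012 0.    ]
side incubator 0.95 [300.9 247.8] [ 0.6025 -0.0283  0.    ]
wrist lid_handle 0.96 [213.2 204.4] [0.5063 0.0152 0.162 ]
wrist lid_hinge 0.73 [440.9 189.5] [0.7038 0.0138 0.1   ]
wrist incubator 0.64 [315.3 221.5] [ 0.596  -0.0498  0.    ]
1.35
```

Call:
{"method": "jog_arm", "body": {
  "series": [
    {"linear":[0.02,-0.02,-0.03],"rot":[0,0,0]},
    {"linear":[0.33,-0.06,-0.05],"rot":[0,0,0]},
    {"linear":[0.33,-0.06,-0.05],"rot":[0,0,0]},
    {"linear":[0.33,-0.06,-0.05],"rot":[0,0,0]},
    {"linear":[0.33,-0.06,-0.05],"rot":[0,0,0]},
    {"linear":[0.33,-0.06,-0.05],"rot":[0,0,0]},
    {"linear":[0.33,-0.06,-0.05],"rot":[0,0,0]},
    {"linear":[0.33,-0.06,-0.05],"rot":[0,0,0]}
  ]
}}

```text
clock: 2.02
ee_pos: [0.492, 0.3107, 0.2803]
orientation: [0.0, 0.707, 0.707, 0.0]
force: [1.1, 0.3, 0.5]
width: 1.001
```

Run:
```python
from h import *
s=arm.read_state();print(s["clock"],s["ee_pos"],s["orientation"],s["width"])
cv2.imwrite("pics/w1.png",viewer.snapshot("wrist"))
np.save("Pw1.npy",viewer.camera_params("wrist")["world_from_camera"])
for t,z in [("red_key",.006),("stand_a",0)]:
    for x in viewer.tip_of(t,"wrist"): print(t,x["score"],x["position"],atz("wrist",x["position"],z))
for t in ["red_key"]:
    for x in viewer.trace(t,"wrist"):
        print(x["score"],x["box"])
```

```text
2.0167 [0.49200827 0.31069937 0.28026497] [8.32626561e-05 7.07083668e-01 7.07129875e-01 1.38124336e-04] 1.0009609550704373
red_key 0.74 [278.7, 100.6] [0.49212581 0.40970584 0.006     ]
stand_a 0.89 [277.8, 104.5] [0.49183237 0.40202227 0.        ]
0.74 [264.1, 92.3, 298.1, 105.8]
```

View pics/w1.png

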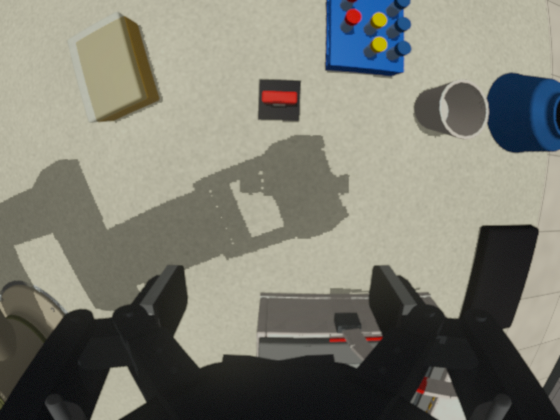

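The wrist view shows the red grip at about (279,98), long side along the image columns (world x), in its black stand. Next I measure its centre and yaw at the grip-top height.

Run:
```python
from h import *
im=cv2.imread("pics/w1.png").astype(int)
b,g,r=im[...,0],im[...,1],im[...,2]
def rect(m,z,P):
    n,l,st,c=cv2.connectedComponentsWithStats(m.astype(np.uint8))
    k=1+np.argmax(st[1:,4]); cs,_=cv2.findContours((l==k).astype(np.uint8),0,cv2.CHAIN_APPROX_NONE)
    pts=np.array([atz("wrist",p[0],z,P)[:2] for p in cs[0]]).astype(np.float32)*1000
    return st[k],cv2.minAreaRect(pts)
P=viewer.camera_params("wrist");P["world_from_camera"]=np.load("Pw1.npy")
m=(r>150)&(g<90)&(b<90); m[:, :250]=0;m[:,:]&=True
mm=np.zeros_like(m);mm[75:125,250:310]=m[75:125,250:310]
print(rect(mm,.083,P))
# top bright face only
for th in (190,210): 
    k=mm&(r>th); print(th,k.sum(), rect(k,.083,P) if k.sum()>20 else 0)
mk=np.zeros_like(m);d=(r<70)&(g<70)&(b<70)
mk[70:130,250:310]=(d|mm)[70:130,250:310]
print(rect(mk,.03,P))
print(im[92:106,280].tolist())
```

```text
(array([262,  91,  34,  12, 345], dtype=int32), ((490.9599914550781, 413.4327392578125), (10.872901916503906, 34.16193389892578), 88.159423828125))
190 230 (array([264,  92,  31,   9, 230], dtype=int32), ((491.4425964355469, 413.6921691894531), (7.754665374755859, 31.087520599365234), 88.02568817138672))
210 0 0
(array([ 259,   80,   41,   41, 1006], dtype=int32), ((491.5312194824219, 413.251220703125), (47.504417419433594, 46.650550842285156), 88.20862579345703))
[[33, 43, 180], [40, 51, 193], [45, 56, 195], [45, 56, 196], [46, 56, 195], [44, 57, 195], [44, 55, 195], [43, 53, 193], [38, 46, 178], [24, 33, 146], [24, 32, 124], [38, 43, 95], [59, 65, 84], [59, 64, 72]]
```

Run:
```python
from h import *
print(delta([.491,.4133,.15],down(np.radians(88.2))))
```

```text
(array([ 0.104 , -0.0011,  0.1296]), array([-5.0000e-04,  1.0000e-04, -1.5373e+00]))
```

Call:
{"method": "jog_arm", "body": {
  "series": [
    {"linear":[0.104,-0.001,0.13],"rot":[0,0,-1.537]},
    {"linear":[0.104,-0.001,0.13],"rot":[0,0,-1.537]},
    {"linear":[0.104,-0.001,0.13],"rot":[0,0,-1.537]},
    {"linear":[0.104,-0.001,0.13],"rot":[0,0,-1.537]},
    {"linear":[0.104,-0.001,0.13],"rot":[0,0,-1.537]},
    {"linear":[0.104,-0.001,0.13],"rot":[0,0,-1.537]},
    {"linear":[0.104,-0.001,0.13],"rot":[0,0,-1.537]},
    {"linear":[0.104,-0.001,0.13],"rot":[0,0,-1.537]}
  ]
}}

```text
clock: 2.88
ee_pos: [0.492, 0.4117, 0.1494]
orientation: [-0.0, 0.28, 0.96, -0.0]
force: [0.1, -0.2, 0.6]
width: 1.001
```

Run:
```python
from h import *
print(delta([.491,.4133,.15],down(np.radians(88.2))))
```

```text
(array([ 0.0017,  0.0008, -0.0006]), array([-1.000e-03, -4.000e-04, -5.352e-01]))
```

Call:
{"method": "jog_arm", "body": {
  "series": [
    {"linear":[0.0017,0.001,0],"rot":[0,0,-0.535]},
    {"linear":[0.0017,0.001,0],"rot":[0,0,-0.535]},
    {"linear":[0.0017,0.001,0],"rot":[0,0,-0.535]},
    {"linear":[0.0017,0.001,0],"rot":[0,0,-0.535]},
    {"linear":[0.0017,0.001,0],"rot":[0,0,-0.535]},
    {"linear":[0.0017,0.001,0],"rot":[0,0,-0.535]}
  ]
}}

```text
clock: 3.38
ee_pos: [0.492, 0.4119, 0.1494]
orientation: [-0.0, 0.016, 1.0, -0.001]
force: [0.0, -0.2, 0.2]
width: 1.003
```

Run:
```python
from h import *
P=viewer.camera_params("wrist")
im=viewer.snapshot("wrist");cv2.imwrite("pics/w2.png",im);im=im.astype(int)
b,g,r=im[...,0],im[...,1],im[...,2]
print(P["world_from_camera"].round(3))
print(delta([.491,.4133,.047],down(np.radians(88.2))))
```

```text
[[ 0.032  0.959  0.282  0.421]
 [ 0.999 -0.03  -0.011  0.414]
 [-0.002  0.282 -0.959  0.292]
 [ 0.     0.     0.     1.   ]]
(array([0.0009, 0.0013, 0.1024]), array([-0.0011, -0.0007, -0.0033]))
```

View pics/w2.png

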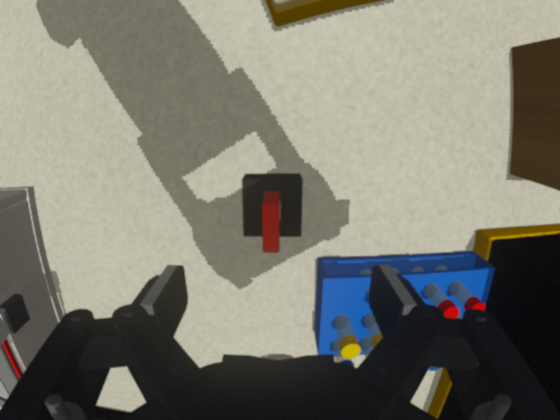

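Run:
```python
from h import *
for px,z in [((272,206),.03),((244,175),.03),((301,237),.03),((263,252),.083),((279,252),.083),((263,192),.083),((279,192),.083),((263,220),.083),((279,220),.083),((318,258),.07),((318,275),.07),((490,255),.07),((349,350),.092)]:
    print(px,z,atz("wrist",px,z).round(4))
print(proj("wrist",np.array([.491,.4133,.083])),proj("wrist",np.array([.509,.4133,.083])),proj("wrist",np.array([.473,.4133,.083])),proj("wrist",np.array([.473,.4133,.041])))
```

```text
(272, 206) 0.03 [0.4917 0.4071 0.03  ]
(244, 175) 0.03 [0.4646 0.3851 0.03  ]
(301, 237) 0.03 [0.5202 0.4309 0.03  ]
(263, 252) 0.083 [0.5104 0.401  0.083 ]
(279, 252) 0.083 [0.5107 0.4122 0.083 ]
(263, 192) 0.083 [0.4676 0.4031 0.083 ]
(279, 192) 0.083 [0.468  0.4136 0.083 ]
(263, 220) 0.083 [0.4869 0.4022 0.083 ]
(279, 220) 0.083 [0.4873 0.413  0.083 ]
(318, 258) 0.07 [0.5224 0.4411 0.07  ]
(318, 275) 0.07 [0.5369 0.4413 0.07  ]
(490, 255) 0.07 [0.531 0.597 0.07 ]
(349, 350) 0.092 [0.5961 0.4655 0.092 ]
[279.68686667 225.19553611] [280.52569028 249.6521189 ] [278.79761926 199.43590353] [278.73478594 186.47319614]
```

The key measures y = 0.4075 here, and the first, oblique view gave 0.413. I trust this closer view: the key is centred between the fingers to within about 6 mm. I'll move down partway and look again.

Call:
{"method": "jog_arm", "body": {
  "series": [
    {"linear":[0.0,-0.0045,0.03],"rot":[0,0,0]},
    {"linear":[0,-0.0045,0.055],"rot":[0,0,0]},
    {"linear":[0,-0.0045,0.055],"rot":[0,0,0]}
  ]
}}

```text
clock: 3.68
ee_pos: [0.4902, 0.4053, 0.0898]
orientation: [-0.004, 0.019, 1.0, -0.003]
force: [-0.5, -0.6, -1.1]
width: 0.999
```

Run:
```python
from h import *
P=viewer.camera_params("wrist")
im=viewer.snapshot("wrist");cv2.imwrite("pics/w3.png",im)
s=arm.read_state();print(s["ee_pos"])
M=R.from_quat(np.roll(s["orientation"],-1)).as_matrix()
for z in (.083,.06,.03):
    t=s["ee_pos"]+M[:,2]*(s["ee_pos"][2]-z); t[2]=z; print(z,proj("wrist",t))
```

```text
[0.49110563 0.40618561 0.0925846 ]
0.083 [277.76946413 262.059086  ]
0.06 [277.79941464 245.23885911]
0.03 [277.82962331 228.26452419]
```

View pics/w3.png

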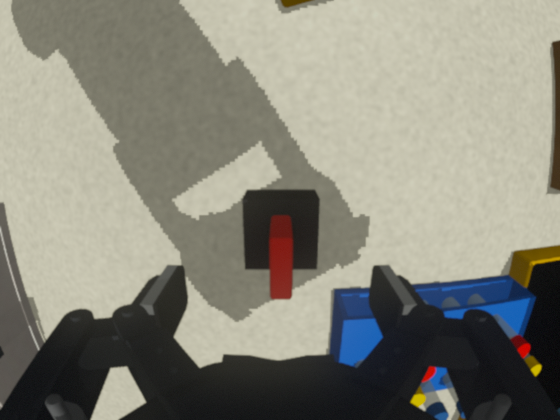

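Key grip is at column 281 (TCP line 278), rows about 233–298, so it is within about 2 mm of centre. Moving down and grasping.

Run:
```python
from h import *
print(delta([.4925,.4070,.047],down(np.radians(88.2))))
```

```text
(array([-0.0016,  0.001 ,  0.0456]), array([-0.0038, -0.005 , -0.0059]))
```

Call:
{"method": "jog_arm", "body": {
  "series": [
    {"linear":[-0.0016,0.001,0.0456],"rot":[-0.004,-0.005,-0.006]},
    {"linear":[-0.0016,0.001,0.0456],"rot":[-0.004,-0.005,-0.006]},
    {"linear":[-0.0016,0.001,0.0456],"rot":[-0.004,-0.005,-0.006]},
    {"linear":[-0.0016,0.001,0.0456],"rot":[-0.004,-0.005,-0.006]}
  ]
}}

```text
clock: 4.07
ee_pos: [0.4933, 0.4073, 0.0488]
orientation: [0.001, 0.016, 1.0, 0.001]
force: [0.7, 0.7, 0.7]
width: 0.997
```

Call:
{"method": "jog_arm", "body": {
  "series": [
    {"linear":[0,0,0],"rot":[0,0,0]},
    {"linear":[0,0,0],"rot":[0,0,0]},
    {"linear":[0,0,0],"rot":[0,0,0]},
    {"linear":[0,0,0],"rot":[0,0,0]},
    {"linear":[0,0,0],"rot":[0,0,0]},
    {"linear":[0,0,0],"rot":[0,0,0]},
    {"linear":[0,0,0],"rot":[0,0,0]}
  ],
  "hand": 0
}}

```text
clock: 4.65
ee_pos: [0.4934, 0.4074, 0.0491]
orientation: [0.001, 0.016, 1.0, 0.001]
force: [-1.2, -0.0, 2.8]
width: 0.132
```

Run:
```python
from h import *
s=arm.read_state();print(s["ee_pos"],s["orientation"],s["width"],s["force"],s["wrist_torque"])
cv2.imwrite("pics/w4.png",viewer.snapshot("wrist"))
```

```text
[0.4933514  0.40736696 0.04914531] [9.11699773e-04 1.59512842e-02 9.99872123e-01 6.80177586e-04] 0.13182036765792068 [-1.18125745 -0.02422717  2.83268266] [ 0.03487729  0.08300936 -0.02855282]
```

View pics/w4.png

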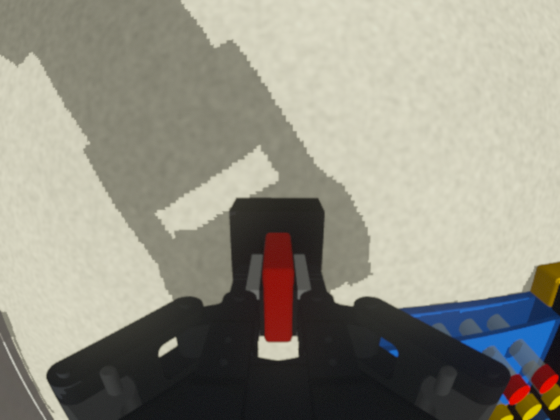

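Call:
{"method": "jog_arm", "body": {
  "series": [
    {"linear":[0,0,-0.03],"rot":[0,0,0]},
    {"linear":[0,0,-0.06],"rot":[0,0,0]},
    {"linear":[0,0,-0.26],"rot":[0,0,0]},
    {"linear":[0,0,-0.26],"rot":[0,0,0]},
    {"linear":[0,0,-0.26],"rot":[0,0,0]},
    {"linear":[0,0,-0.26],"rot":[0,0,0]},
    {"linear":[0,0,-0.26],"rot":[0,0,0]},
    {"linear":[0,0,-0.26],"rot":[0,0,0]}
  ]
}}

```text
clock: 5.37
ee_pos: [0.4939, 0.4077, 0.317]
orientation: [0.007, 0.016, 1.0, 0.004]
force: [0.1, -0.1, -0.2]
width: 0.132
```

Run:
```python
from h import *
print(arm.read_state()["width"],delta([.57,-.19,.31],down(np.radians(88.2))))
```

```text
0.1322198848493299 (array([-0.095 , -0.595 ,  0.0035]), array([ 0.0079,  0.013 , -0.0004]))
```

Call:
{"method": "jog_arm", "body": {
  "series": [
    {"linear":[-0.01,-0.595,0],"rot":[0.008,0.013,0]},
    {"linear":[-0.02,-0.595,0],"rot":[0.008,0.013,0]},
    {"linear":[-0.095,-0.595,0.003],"rot":[0.008,0.013,0]},
    {"linear":[-0.095,-0.595,0.003],"rot":[0.008,0.013,0]},
    {"linear":[-0.095,-0.595,0.003],"rot":[0.008,0.013,0]},
    {"linear":[-0.095,-0.595,0.003],"rot":[0.008,0.013,0]},
    {"linear":[-0.095,-0.595,0.003],"rot":[0.008,0.013,0]},
    {"linear":[-0.095,-0.595,0.003],"rot":[0.008,0.013,0]}
  ]
}}

```text
clock: 6.03
ee_pos: [0.5295, 0.0745, 0.3097]
orientation: [-0.0, 0.016, 1.0, -0.0]
force: [1.0, 0.0, -0.7]
width: 0.133
```

Run:
```python
from h import *
cv2.imwrite("pics/w4b.png",viewer.snapshot("wrist"))
np.save("Pw4b.npy",viewer.camera_params("wrist")["world_from_camera"])
print(arm.read_state()["width"],delta([.59,-.19,.28],down(np.radians(88.2))))
```

```text
0.13116740120001588 (array([-0.0688, -0.2554,  0.0301]), array([-0.0033, -0.0005, -0.0063]))
```

View pics/w4b.png

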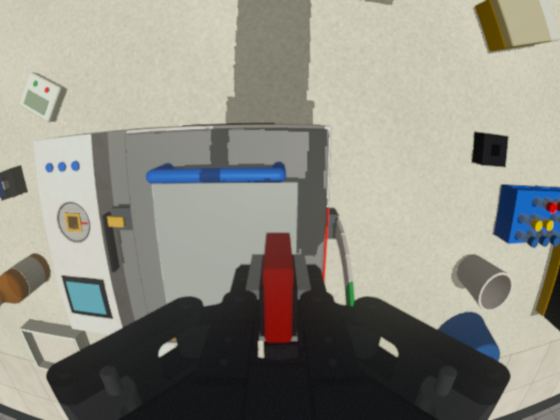

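The lock core shows at about (74,222) with its square socket, and the empty stand is at (490,150). Moving over for a close look at the lock.

Call:
{"method": "jog_arm", "body": {
  "series": [
    {"linear":[-0.069,-0.255,0.03],"rot":[-0.003,0,-0.006]},
    {"linear":[-0.069,-0.255,0.03],"rot":[-0.003,0,-0.006]},
    {"linear":[-0.069,-0.255,0.03],"rot":[-0.003,0,-0.006]},
    {"linear":[-0.069,-0.255,0.03],"rot":[-0.003,0,-0.006]},
    {"linear":[-0.069,-0.255,0.03],"rot":[-0.003,0,-0.006]},
    {"linear":[-0.069,-0.255,0.03],"rot":[-0.003,0,-0.006]},
    {"linear":[-0.069,-0.255,0.03],"rot":[-0.003,0,-0.006]},
    {"linear":[-0.069,-0.255,0.03],"rot":[-0.003,0,-0.006]}
  ]
}}

```text
clock: 6.75
ee_pos: [0.5903, -0.1944, 0.2775]
orientation: [-0.002, 0.018, 1.0, 0.0]
force: [0.3, -0.8, -0.5]
width: 0.13
```

Run:
```python
from h import *
s=arm.read_state();print(s["ee_pos"],s["orientation"])
np.save("Pw5.npy",viewer.camera_params("wrist")["world_from_camera"])
cv2.imwrite("pics/w5.png",viewer.snapshot("wrist"))
cv2.imwrite("pics/side5.png",viewer.snapshot("side"))
for t,z in [("lock_mouth",.125)]:
    for x in viewer.tip_of(t,"wrist"): print(t,x["score"],x["position"],atz("wrist",x["position"],z))
```

```text
[ 0.59025542 -0.19438021  0.27745511] [-1.71185116e-03  1.83874374e-02  9.99829469e-01  6.05326962e-05]
lock_mouth 0.89 [294.5, 162.0] [ 0.55819472 -0.17285598  0.125     ]
lock_mouth 0.3 [191.7, 19.0] [ 0.41695217 -0.26352151  0.125     ]
```

View pics/w5.png

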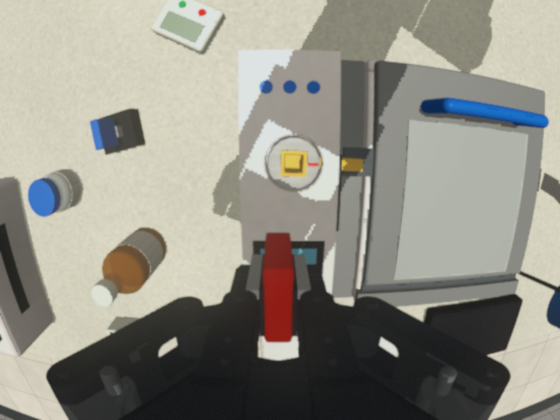

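View pics/side5.png

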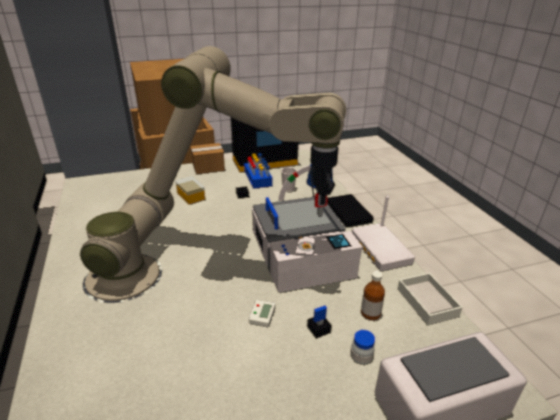

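Run:
```python
from h import *
a=cv2.imread("pics/w5.png")[120:205,240:370]; c=cv2.resize(a,None,fx=4.5,fy=4.5,interpolation=cv2.INTER_NEAREST)
b=cv2.imread("pics/scene0.png")[190:225,185:245]; d=cv2.resize(b,(585,341),interpolation=cv2.INTER_NEAREST)
cv2.imwrite("pics/z5.png",c);cv2.imwrite("pics/zs.png",d)
P=viewer.camera_params("wrist")
P["world_from_camera"]=np.load("Pw4b.npy")
print(atz("wrist",(74,222),.125,P))
P5=dict(P);P5["world_from_camera"]=np.load("Pw5.npy")
print(atz("wrist",(294,162.5),.125,P5), atz("side",(306,245.5),.125),atz("scene",(209.5,210.5),.125))
# incubator corners check console top front
for p in [(238,50),(340,50),(341,74),(374,62),(340,240)]: print(p,atz("wrist",p,.125,P5).round(4))
```

```text
[ 0.55875063 -0.18392253  0.125     ]
[ 0.55823806 -0.17847155  0.125     ] [ 0.55837944 -0.17918616  0.125     ] [ 0.56327214 -0.17521153  0.125     ]
(238, 50) [ 0.4524 -0.2251  0.125 ]
(340, 50) [ 0.4547 -0.1334  0.125 ]
(341, 74) [ 0.4774 -0.1334  0.125 ]
(374, 62) [ 0.4649 -0.1017  0.125 ]
(340, 240) [ 0.6356 -0.1348  0.125 ]
```

View pics/z5.png

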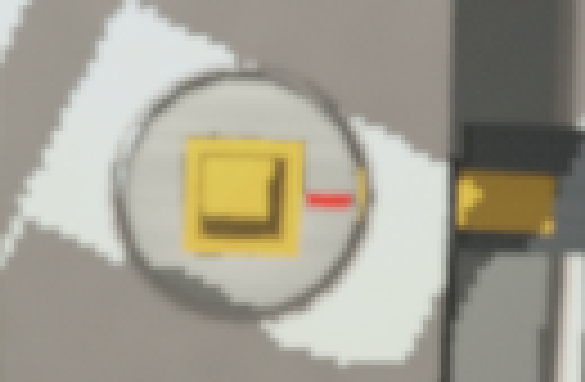

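View pics/zs.png

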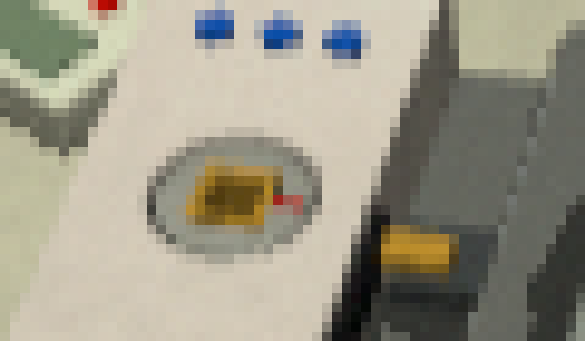

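```bash
cat > lk.py <<'E'
from h import *
def lock(name):
    s=arm.read_state();P=viewer.camera_params("wrist");im=viewer.snapshot("wrist");cv2.imwrite(name,im)
    np.save(name+".npy",P["world_from_camera"])
    i=im.astype(int);b,g,r=i[...,0],i[...,1],i[...,2]
    y=(r-b>70)&(g-b>40)
    c0=proj("wrist",np.array([.558,-.1785,.125]),P)
    m=np.zeros_like(y);u,v=c0.astype(int);m[max(v-30,0):v+30,u-22:u+22]=y[max(v-30,0):v+30,u-22:u+22]
    n,l,st,_=cv2.connectedComponentsWithStats(m.astype(np.uint8));k=1+np.argmax(st[1:,4])
    cs,_=cv2.findContours((l==k).astype(np.uint8),0,cv2.CHAIN_APPROX_NONE)
    pts=np.array([atz("wrist",p[0],.125,P)[:2] for p in cs[0]]).astype(np.float32)*1000
    print("TCP",s["ee_pos"].round(4),"c0",c0,st[k],cv2.minAreaRect(pts))
E
python3 - <<'E'
from lk import *
lock("pics/w6.png")
P=viewer.camera_params("wrist")
P["world_from_camera"]=np.load("Pw5.npy")
E
```

```text
TCP [ 0.5901 -0.1892  0.2797] c0 [288.3598866  161.95461109] [275 150  27  27 636] ((558.9354248046875, -179.02662658691406), (24.255542755126953, 23.617551803588867), 85.24413299560547)
```

View pics/w6.png

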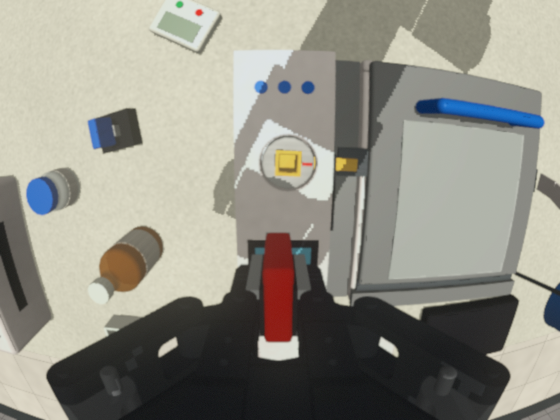

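Run:
```python
from h import *
s=arm.read_state();M=R.from_quat(np.roll(s["orientation"],-1)).as_matrix()
f=lambda v: proj("wrist",s["ee_pos"]+M@np.array(v)).round(1)
for x in (18,-18):
    for z in (-34,8): print(x,z,f([x/1e3,-.006,z/1e3]),f([x/1e3,.006,z/1e3]))
a=cv2.imread("pics/w6.png")[220:360,230:330]; cv2.imwrite("pics/z6.png",cv2.resize(a,None,fx=4,fy=4,interpolation=cv2.INTER_NEAREST))
```

```text
18 -34 [261.6 268. ] [294. 268.]
18 8 [265.6 230.2] [290.1 230.2]
-18 -34 [263.5 343.4] [292.  343.4]
-18 8 [266.6 293.6] [289.1 293.6]
```

View pics/z6.png

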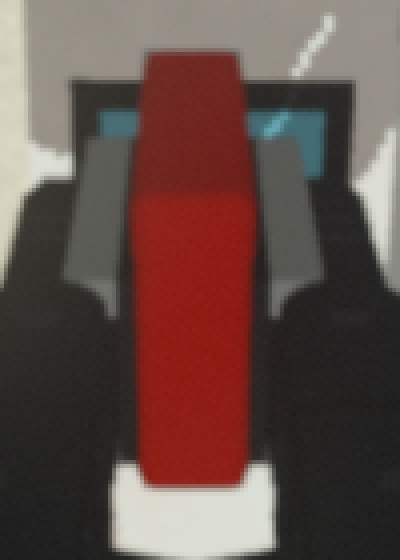

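Run:
```python
from h import *
print(delta([.5587,-.179,.178],down(np.radians(85.2))))
```

```text
(array([0.0317, 0.0086, 0.1021]), array([ 0.    , -0.0006,  0.0529]))
```

Call:
{"method": "jog_arm", "body": {
  "series": [
    {"linear":[0.0317,0.0086,0.02],"rot":[0,0,0.053]},
    {"linear":[0.0317,0.0086,0.06],"rot":[0,0,0.053]},
    {"linear":[0.0317,0.0086,0.09],"rot":[0,0,0.053]},
    {"linear":[0.0317,0.0086,0.102],"rot":[0,0,0.053]},
    {"linear":[0.0317,0.0086,0.102],"rot":[0,0,0.053]},
    {"linear":[0.0317,0.0086,0.102],"rot":[0,0,0.053]},
    {"linear":[0.0317,0.0086,0.102],"rot":[0,0,0.053]}
  ]
}}

```text
clock: 7.53
ee_pos: [0.5594, -0.1787, 0.1799]
orientation: [0.001, 0.041, 0.999, -0.001]
force: [-0.3, -0.2, -0.1]
width: 0.129
```

Run:
```python
from h import *
for n in ["wrist","side","scene"]: cv2.imwrite(f"pics/{n}7.png",viewer.snapshot(n))
a=cv2.imread("pics/side7.png")[190:290,250:370];b=cv2.imread("pics/scene7.png")[150:250,150:270]
cv2.imwrite("pics/z7.png",np.hstack([cv2.resize(a,(390,325)),cv2.resize(b,(390,325))]))
s=arm.read_state();print(s["ee_pos"],s["force"],delta([.5587,-.179,.178],down(np.radians(85.2))))
```

```text
[ 0.55915623 -0.17902752  0.17947964] [ 0.14634056 -0.25317107  0.12171796] (array([ 0.0005, -0.    ,  0.0015]), array([-0.001 ,  0.0017,  0.0002]))
```

View pics/z7.png

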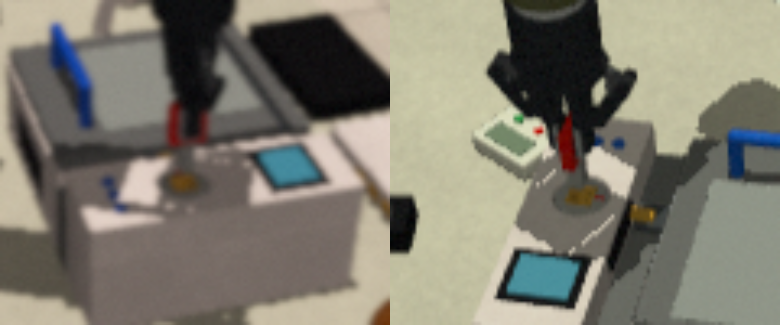

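View pics/wrist7.png

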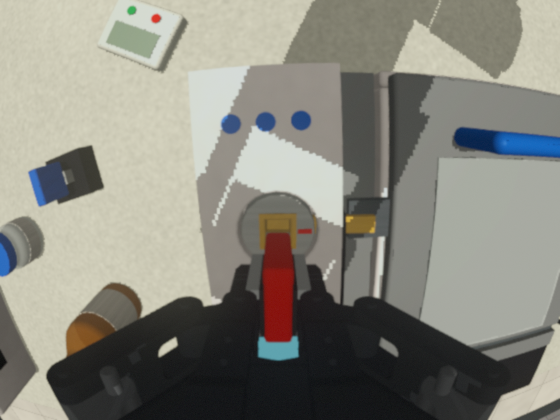

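Run:
```python
from h import *
print(proj("wrist",np.array([.5592,-.179,.125])),proj("wrist",np.array([.5592-.0245,-.179,.125])),proj("wrist",np.array([.5592-.012,-.179,.125])))
a=cv2.imread("pics/wrist7.png")[180:280,220:340]; cv2.imwrite("pics/z7b.png",cv2.resize(a,None,fx=5,fy=5,interpolation=cv2.INTER_NEAREST))
```

```text
[277.92518831 232.34284304] [274.66007485 195.41684618] [276.35209146 214.57278064]
```

View pics/z7b.png

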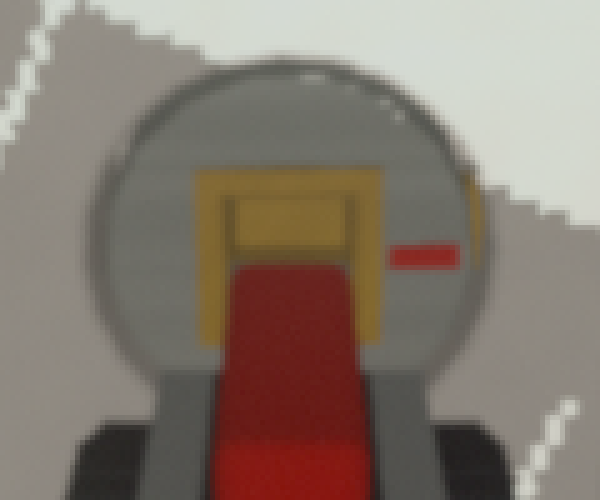

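Plate edges sit at columns 259–297, centred on the key (278) and square to it. Inserting.

Call:
{"method": "jog_arm", "body": {
  "series": [
    {"linear":[0.0005,0,0.008],"rot":[0,0,0]},
    {"linear":[0.0005,0,0.015],"rot":[0,0,0]},
    {"linear":[0.0005,0,0.02],"rot":[0,0,0]},
    {"linear":[0.0005,0,0.025],"rot":[0,0,0]}
  ]
}}

```text
clock: 8.02
ee_pos: [0.5585, -0.1789, 0.1535]
orientation: [0.0, 0.042, 0.999, -0.0]
force: [-0.1, -0.5, -0.1]
width: 0.133
```

Run:
```python
from h import *
s=arm.read_state();print(s["ee_pos"],s["force"],delta([.5587,-.179,.140],down(np.radians(85.2))))
```

```text
[ 0.55848203 -0.17893482  0.15354732] [-0.07229364 -0.50314423 -0.14010233] (array([-0.0002, -0.    ,  0.0135]), array([-0.0006,  0.0008,  0.0002]))
```

Call:
{"method": "jog_arm", "body": {
  "series": [
    {"linear":[0,0,0.005],"rot":[0,0,0]},
    {"linear":[0,0,0.01],"rot":[0,0,0]},
    {"linear":[0,0,0.0145],"rot":[0,0,0]},
    {"linear":[0,0,0.0145],"rot":[0,0,0]},
    {"linear":[0,0,0.0145],"rot":[0,0,0]},
    {"linear":[0,0,0.0145],"rot":[0,0,0]}
  ]
}}

```text
clock: 8.52
ee_pos: [0.5588, -0.1791, 0.1401]
orientation: [0.001, 0.042, 0.999, -0.001]
force: [-1.8, 1.4, 9.1]
width: 0.129
```

Run:
```python
from h import *
for n in ["wrist","scene","side"]: cv2.imwrite(f"pics/{n}8.png",viewer.snapshot(n))
a=cv2.imread("pics/side8.png")[190:290,250:370];b=cv2.imread("pics/scene8.png")[150:250,150:270]
cv2.imwrite("pics/z8.png",np.hstack([cv2.resize(a,(390,325)),cv2.resize(b,(390,325))]))
s=arm.read_state();print(s["ee_pos"],s["force"],s["q"])
```

```text
[ 0.55878267 -0.17908433  0.14010809] [-2.830137    0.7238761   7.86378528] [-5.11612826e-01  5.20539455e-01  1.33844322e+00 -3.34456588e-04
  1.27979156e+00 -1.99876610e+00]
```

View pics/z8.png

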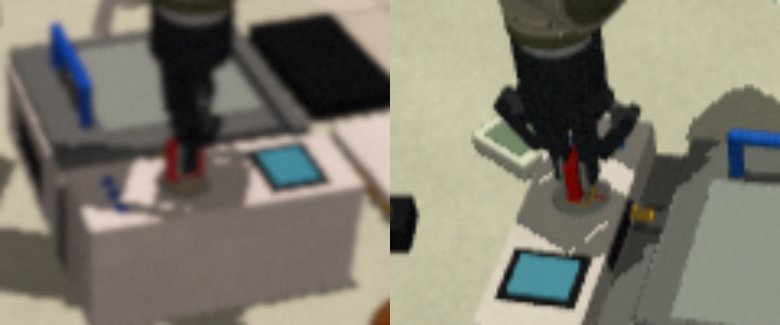

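View pics/wrist8.png

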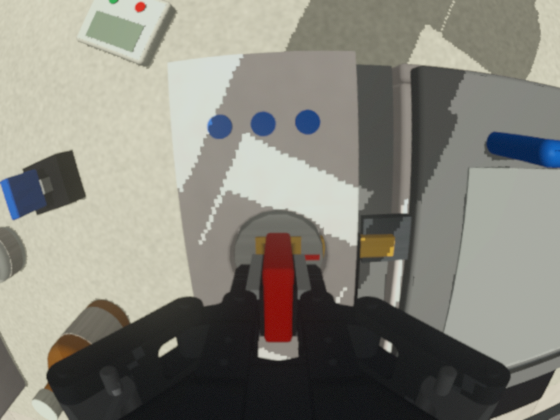

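Call:
{"method": "jog_arm", "body": {
  "series": [
    {"linear":[0,0,0],"rot":[0,0,0.11]},
    {"linear":[0,0,0],"rot":[0,0,0.22]},
    {"linear":[0,0,0],"rot":[0,0,0.34]},
    {"linear":[0,0,0],"rot":[0,0,0.46]},
    {"linear":[0,0,0],"rot":[0,0,0.58]},
    {"linear":[0,0,0],"rot":[0,0,0.7]},
    {"linear":[0,0,0],"rot":[0,0,0.82]},
    {"linear":[0,0,0],"rot":[0,0,0.94]}
  ]
}}

```text
clock: 9.33
ee_pos: [0.5587, -0.179, 0.1402]
orientation: [0.001, 0.492, 0.87, -0.0]
force: [-2.3, 0.9, 2.8]
width: 0.128
```

Run:
```python
from h import *
s=arm.read_state();print(s["ee_pos"],s["force"],s["wrist_torque"],delta([.5587,-.179,.140],down(np.radians(85.2)-1.38)))
```

```text
[ 0.55871595 -0.1790221   0.14021374] [-2.2722767   0.88343103  2.80216686] [0.16473845 0.295157   0.08541843] (array([ 0.    , -0.    ,  0.0002]), array([0.0016, 0.0023, 0.4346]))
```

Call:
{"method": "jog_arm", "body": {
  "series": [
    {"linear":[0,0,0],"rot":[0,0,0.11]},
    {"linear":[0,0,0],"rot":[0,0,0.22]},
    {"linear":[0,0,0],"rot":[0,0,0.33]},
    {"linear":[0,0,0],"rot":[0,0,0.43]},
    {"linear":[0,0,0],"rot":[0,0,0.43]},
    {"linear":[0,0,0],"rot":[0,0,0.43]},
    {"linear":[0,0,0],"rot":[0,0,0.43]}
  ]
}}

```text
clock: 9.92
ee_pos: [0.5587, -0.179, 0.1402]
orientation: [0.001, 0.665, 0.746, 0.0]
force: [-0.5, -0.3, 1.7]
width: 0.128
```

Run:
```python
from h import *
cv2.imwrite("pics/wrist9.png",viewer.snapshot("wrist"))
cv2.imwrite("pics/scene9.png",viewer.snapshot("scene"))
b=cv2.imread("pics/scene9.png")[150:250,150:270]
cv2.imwrite("pics/z9.png",cv2.resize(b,(600,500)))
s=arm.read_state();print(s["ee_pos"],s["force"],s["wrist_torque"],s["q"],s["width"],delta([.5587,-.179,.140],down(np.radians(85.2)-1.38)))
```

```text
[ 0.55869071 -0.17903236  0.14020308] [-0.51154985  0.4085965   2.18925611] [0.01538299 0.2275252  0.07329483] [-5.11558722e-01  5.20306853e-01  1.33856872e+00 -4.59296797e-04
  1.27994581e+00 -6.24906907e-01] 0.13116832892278735 (array([0.    , 0.    , 0.0002]), array([0.002 , 0.002 , 0.0065]))
```

View pics/wrist9.png

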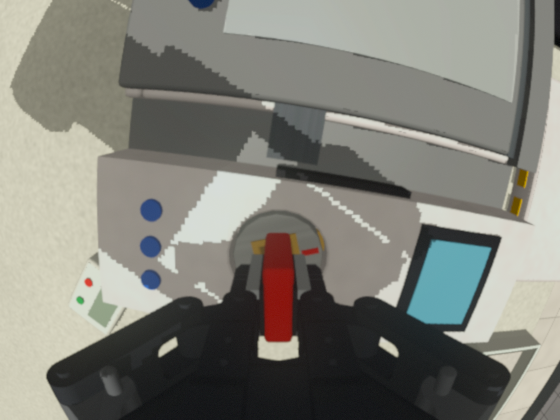

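View pics/z9.png

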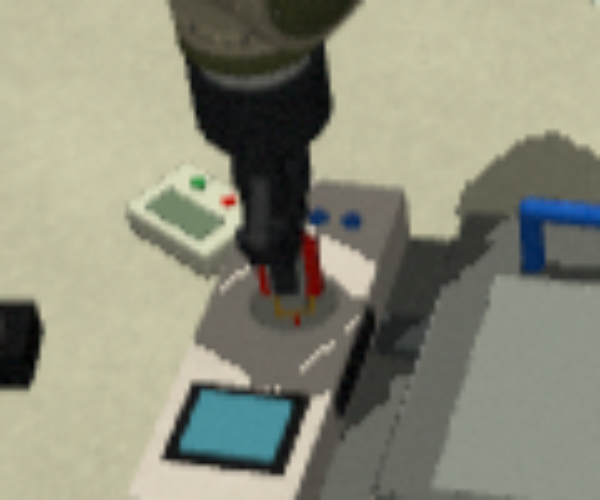

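The brass bolt has left the channel. The core's red mark (310,252) lags the hand by about 0.15 rad because of key play, so I'll turn a little more for margin, then release.

Call:
{"method": "jog_arm", "body": {
  "series": [
    {"linear":[0,0,0],"rot":[0,0,0.08]},
    {"linear":[0,0,0],"rot":[0,0,0.13]},
    {"linear":[0,0,0],"rot":[0,0,0.13]},
    {"linear":[0,0,0],"rot":[0,0,0.13]}
  ]
}}

```text
clock: 10.35
ee_pos: [0.5587, -0.1791, 0.1402]
orientation: [0.001, 0.712, 0.702, 0.0]
force: [-1.3, -0.3, 1.1]
width: 0.133
```

Run:
```python
from h import *
s=arm.read_state();print(s["ee_pos"],s["force"],s["wrist_torque"],delta([.5587,-.179,.140],down(np.radians(85.2)-1.38)))
```

```text
[ 0.55867814 -0.17905574  0.14018375] [-1.34706156 -0.27624253  1.13222046] [0.04070652 0.2159698  0.05209908] (array([0.0001, 0.    , 0.0002]), array([ 0.0021,  0.0018, -0.1213]))
```

Call:
{"method": "jog_arm", "body": {
  "series": [
    {"linear":[0,0,0],"rot":[0,0,0]},
    {"linear":[0,0,0],"rot":[0,0,0]},
    {"linear":[0,0,0],"rot":[0,0,0]},
    {"linear":[0,0,0],"rot":[0,0,0]},
    {"linear":[0,0,-0.03],"rot":[0,0,0]},
    {"linear":[0,0,-0.07],"rot":[0,0,0]},
    {"linear":[0,0,-0.11],"rot":[0,0,0]},
    {"linear":[0,0,-0.11],"rot":[0,0,0]}
  ],
  "hand": 0.7
}}

```text
clock: 11.02
ee_pos: [0.5605, -0.1799, 0.2583]
orientation: [0.008, 0.712, 0.702, 0.002]
force: [0.4, -0.5, 0.6]
width: 0.7
```

Run:
```python
from h import *
s=arm.read_state();print(s["ee_pos"],s["width"])
P=viewer.camera_params("wrist");np.save("P10.npy",P["world_from_camera"])
im=viewer.snapshot("wrist");cv2.imwrite("pics/wrist10.png",im)
cv2.imwrite("pics/side10.png",viewer.snapshot("side"));cv2.imwrite("pics/scene10.png",viewer.snapshot("scene"))
a=cv2.imread("pics/side10.png")[190:290,250:370];b=cv2.imread("pics/scene10.png")[150:250,150:270]
cv2.imwrite("pics/z10.png",np.hstack([cv2.resize(a,(390,325)),cv2.resize(b,(390,325))]))
```

```text
[ 0.56048176 -0.17986775  0.25831114] 0.7003546233707704
```

View pics/z10.png

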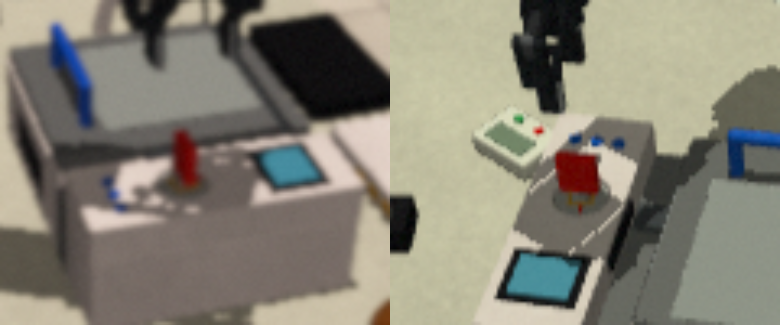

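View pics/wrist10.png

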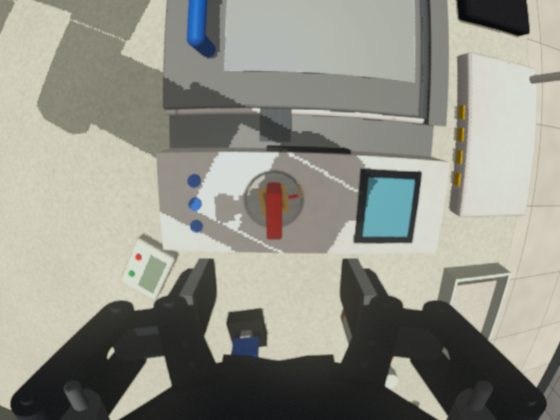

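Run:
```python
from h import *
P=viewer.camera_params("wrist")
def an(f,T):
    P["world_from_camera"]=T
    i=cv2.imread(f).astype(int);m=((i[...,0]>110)&(i[...,2]<60)&(i[...,0]-i[...,1]>50)).astype(np.uint8)
    n,l,st,c=cv2.connectedComponentsWithStats(m);k=1+np.argmax(st[1:,4]);
    cs,_=cv2.findContours((l==k).astype(np.uint8),0,cv2.CHAIN_APPROX_NONE)
    pts=np.array([atz("wrist",p[0],.162,P)[:2] for p in cs[0]]).astype(np.float32)*1000
    print(f,st[k],cv2.minAreaRect(pts))
T0=np.array([[ 9.99998642e-01,  8.64065338e-04, -1.40309081e-03,5.50572434e-01],[ 4.30700924e-04, -9.58947538e-01, -2.83583205e-01,7.21399920e-02],[-1.59052490e-03,  2.83582216e-01, -9.58946608e-01,3.73384184e-01],[0,0,0,1]])
an("pics/wrist0.png",T0); an("pics/w4b.png",np.load("Pw4b.npy"))
# hinge-ish line: lid front edge z=.116 in wrist0
P["world_from_camera"]=T0
for p in [(180,55),(189,315),(181,150),(185,250)]: print(atz("wrist",p,.116,P).round(4))
```

```text
pics/wrist0.png [ 203  106   21  183 2821] ((505.8887634277344, 15.909622192382812), (131.3306121826172, 13.041446685791016), 87.94767761230469)
pics/w4b.png [ 147  168  138   15 1415] ((506.72076416015625, 8.56146240234375), (130.74642944335938, 12.643366813659668), 87.39593505859375)
[0.4719 0.1274 0.116 ]
[ 0.4637 -0.1081  0.116 ]
[0.4714 0.049  0.116 ]
[ 0.4681 -0.0386  0.116 ]
```

Run:
```python
from h import *
print(delta([.4655,.012,.25],down(np.radians(-2.2))),delta([.506,.012,.25],down(np.radians(-2.2))))
```

```text
(array([ 0.1894, -0.0954, -0.0006]), array([0.0021, 0.0016, 0.0244])) (array([ 0.19  , -0.0549, -0.0006]), array([0.0021, 0.0016, 0.0244]))
```

Call:
{"method": "jog_arm", "body": {
  "series": [
    {"linear":[0.19,-0.055,0],"rot":[0.002,0.002,0.024]},
    {"linear":[0.19,-0.055,0],"rot":[0.002,0.002,0.024]},
    {"linear":[0.19,-0.055,0],"rot":[0.002,0.002,0.024]},
    {"linear":[0.19,-0.055,0],"rot":[0.002,0.002,0.024]},
    {"linear":[0.19,-0.055,0],"rot":[0.002,0.002,0.024]},
    {"linear":[0.19,-0.055,0],"rot":[0.002,0.002,0.024]},
    {"linear":[0.19,-0.055,0],"rot":[0.002,0.002,0.024]}
  ],
  "hand": 1
}}

```text
clock: 11.75
ee_pos: [0.5052, 0.0133, 0.2483]
orientation: [-0.001, 0.719, 0.695, -0.001]
force: [-0.5, -1.0, 0.5]
width: 1.0
```

Run:
```python
from h import *
s=arm.read_state();print(s["ee_pos"],s["width"])
P=viewer.camera_params("wrist")
im=viewer.snapshot("wrist");cv2.imwrite("pics/wrist11.png",im)
i=im.astype(int);m=((i[...,0]>110)&(i[...,2]<60)&(i[...,0]-i[...,1]>50)).astype(np.uint8)
n,l,st,c=cv2.connectedComponentsWithStats(m);k=1+np.argmax(st[1:,4]);print(st[k])
for px in [(st[k][0],st[k][1]+40),(st[k][0]+st[k][2],st[k][1]+40)]: print(atz("wrist",px,.162,P))
print(delta([.506,.012,.143],down(np.radians(-2.2))))
```

```text
[0.5051724  0.01328781 0.24833   ] 1.0000835153025722
[270 124  19 111 825]
[0.50137002 0.05376949 0.162     ]
[0.51481743 0.05331426 0.162     ]
(array([-0.0002,  0.0005,  0.1054]), array([-0.0019, -0.0005,  0.0015]))
```

View pics/wrist11.png

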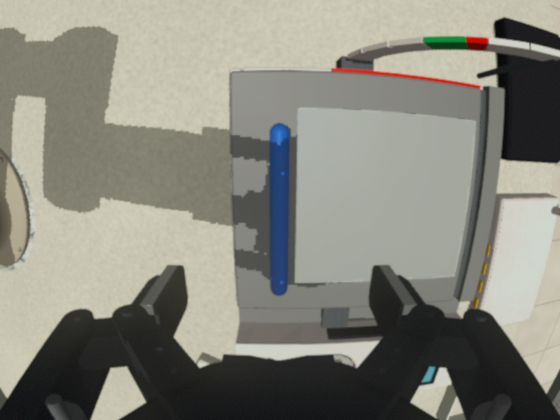

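Run:
```python
from h import *
for px in [(280,125),(279,207),(279,294)]: print(atz("wrist",px,.162))
print(delta([.507,.012,.143],down(np.radians(-2.2))))
```

```text
[0.51002377 0.07999081 0.162     ]
[0.50720964 0.02077534 0.162     ]
[ 0.50463936 -0.05229811  0.162     ]
(array([-0.0002,  0.0015,  0.1054]), array([-0.0019, -0.0005,  0.0015]))
```

Call:
{"method": "jog_arm", "body": {
  "series": [
    {"linear":[0,0.0015,0.035],"rot":[-0.002,0,0.0015]},
    {"linear":[0,0.0015,0.07],"rot":[-0.002,0,0.0015]},
    {"linear":[0,0.0015,0.095],"rot":[-0.002,0,0.0015]},
    {"linear":[0,0.0015,0.1055],"rot":[-0.002,0,0.0015]},
    {"linear":[0,0.0015,0.1055],"rot":[-0.002,0,0.0015]},
    {"linear":[0,0.0015,0.1055],"rot":[-0.002,0,0.0015]}
  ]
}}

```text
clock: 12.3
ee_pos: [0.5072, 0.0111, 0.1423]
orientation: [-0.001, 0.721, 0.693, -0.0]
force: [0.6, -0.7, -0.1]
width: 0.996
```

Call:
{"method": "jog_arm", "body": {
  "series": [
    {"linear":[0,0,0],"rot":[0,0,0]},
    {"linear":[0,0,0],"rot":[0,0,0]},
    {"linear":[0,0,0],"rot":[0,0,0]},
    {"linear":[0,0,0],"rot":[0,0,0]},
    {"linear":[0,0,0],"rot":[0,0,0]},
    {"linear":[0,0,0],"rot":[0,0,0]},
    {"linear":[0,0,0],"rot":[0,0,0]}
  ],
  "hand": 0
}}

```text
clock: 12.88
ee_pos: [0.5054, 0.0112, 0.1426]
orientation: [-0.002, 0.721, 0.693, -0.002]
force: [-8.7, -0.6, 8.2]
width: 0.143
```

Run:
```python
from h import *
s=arm.read_state();print(s["ee_pos"],s["width"],s["force"],s["wrist_torque"],s["q"])
cv2.imwrite("pics/wrist12.png",viewer.snapshot("wrist"))
cv2.imwrite("pics/side12.png",viewer.snapshot("side"))
```

```text
[0.50543834 0.01122005 0.14258901] 0.14320781336413083 [-8.65494456 -0.55713294  8.17643746] [-0.13213248  1.52870666  0.08372779] [-2.12013058e-01  3.93312219e-01  1.55864271e+00 -7.20742281e-04
  1.19504464e+00 -1.72398705e-01]
```

View pics/wrist12.png

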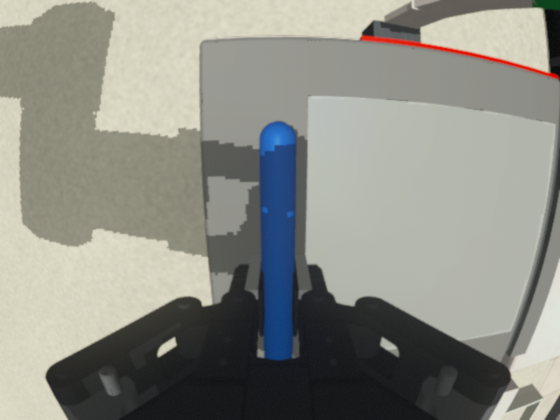

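```bash
cat > th.py <<'E'
from h import *
r=np.hypot(.2,.062);f0=np.arctan2(62,200)
B=np.array([.5054,.0112,.1426]) # TCP at theta 0
u=np.array([np.cos(np.radians(-2.2)),np.sin(np.radians(-2.2)),0])
def d(t): return r*(np.cos(f0)-np.cos(f0+t)), r*(np.sin(f0+t)-np.sin(f0))
def now(s):
    v=s["ee_pos"]-B; x=v@u-.2; z=v[2]+.062
    return np.arctan2(z,-x)-f0, np.hypot(x,z)-r
def plan(ts):
    s=arm.read_state();t0,e=now(s);print("theta",t0,"rad err",e,"force",s["force"].round(1),"tq",s["wrist_torque"].round(2),"w",s["width"])
    for t in ts:
        a,b=d(t); p=B+u*a+[0,0,b]; print(t,delta(p,down(np.radians(-2.2)),s))
E
python3 - <<'E'
from th import *
plan([.05,.1,.16,.22,.28,.34,.4,.46])
E
```

```text
theta 7.263871359891594e-05 rad err -4.0635604630384625e-05 force [-9.7 -0.6  8.2] tq [-0.14  1.56  0.03] w 0.14357689325702383
0.05 (array([-0.    ,  0.0033, -0.0099]), array([-0.0053, -0.0003, -0.0009]))
0.1 (array([-0.    ,  0.007 , -0.0197]), array([-0.0053, -0.0003, -0.0009]))
0.16 (array([-0.    ,  0.0122, -0.0311]), array([-0.0053, -0.0003, -0.0009]))
0.22 (array([-0.    ,  0.0181, -0.0422]), array([-0.0053, -0.0003, -0.0009]))
0.28 (array([ 0.    ,  0.0246, -0.053 ]), array([-0.0053, -0.0003, -0.0009]))
0.34 (array([ 0.    ,  0.0317, -0.0633]), array([-0.0053, -0.0003, -0.0009]))
0.4 (array([ 0.    ,  0.0395, -0.0732]), array([-0.0053, -0.0003, -0.0009]))
0.46 (array([ 0.    ,  0.0478, -0.0826]), array([-0.0053, -0.0003, -0.0009]))
```

Call:
{"method": "jog_arm", "body": {
  "series": [
    {"linear":[0,0.003,-0.01],"rot":[-0.005,0,0]},
    {"linear":[0,0.007,-0.02],"rot":[-0.005,0,0]},
    {"linear":[0,0.012,-0.031],"rot":[-0.005,0,0]},
    {"linear":[0,0.018,-0.042],"rot":[-0.005,0,0]},
    {"linear":[0,0.0245,-0.053],"rot":[-0.005,0,0]},
    {"linear":[0,0.0245,-0.053],"rot":[-0.005,0,0]}
  ]
}}

```text
clock: 13.48
ee_pos: [0.5298, 0.0103, 0.1964]
orientation: [-0.001, 0.721, 0.693, -0.001]
force: [-6.2, -0.9, -2.2]
width: 0.138
```

Run:
```python
from th import *
plan([.34,.4,.46,.52,.58,.64,.7])
cv2.imwrite("pics/wrist13.png",viewer.snapshot("wrist"))
cv2.imwrite("pics/side13.png",viewer.snapshot("side"))
```

```text
theta 0.28243195886325817 rad err 0.0009599615772043768 force [-6.2 -0.9 -2.2] tq [-0.13  1.5   0.05] w 0.13759636499548486
0.34 (array([-0.    ,  0.0077, -0.0094]), array([-0.0024, -0.0001, -0.0006]))
0.4 (array([-0.    ,  0.0155, -0.0192]), array([-0.0024, -0.0001, -0.0006]))
0.46 (array([-0.    ,  0.0238, -0.0286]), array([-0.0024, -0.0001, -0.0006]))
0.52 (array([-0.    ,  0.0328, -0.0374]), array([-0.0024, -0.0001, -0.0006]))
0.58 (array([-0.    ,  0.0422, -0.0458]), array([-0.0024, -0.0001, -0.0006]))
0.64 (array([ 0.    ,  0.0521, -0.0535]), array([-0.0024, -0.0001, -0.0006]))
0.7 (array([ 0.    ,  0.0624, -0.0606]), array([-0.0024, -0.0001, -0.0006]))
```

View pics/side13.png

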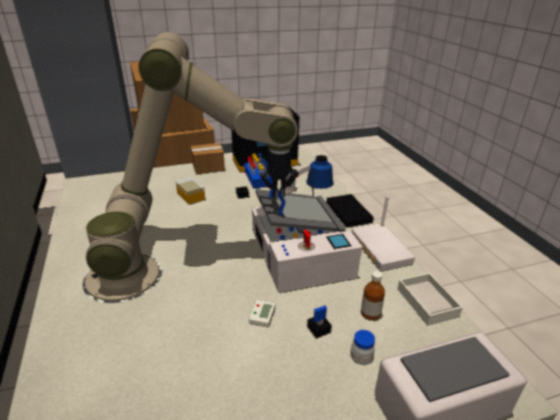

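View pics/wrist13.png

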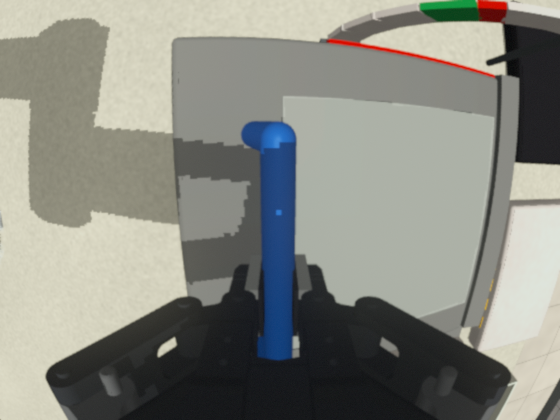

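The lid is rising and the bar is still between the pads. Continuing along the arc.

Call:
{"method": "jog_arm", "body": {
  "series": [
    {"linear":[0,0.0075,-0.0095],"rot":[-0.002,0,0]},
    {"linear":[0,0.0155,-0.019],"rot":[-0.002,0,0]},
    {"linear":[0,0.024,-0.0285],"rot":[-0.002,0,0]},
    {"linear":[0,0.033,-0.0375],"rot":[-0.002,0,0]},
    {"linear":[0,0.042,-0.046],"rot":[-0.002,0,0]},
    {"linear":[0,0.052,-0.0535],"rot":[-0.002,0,0]},
    {"linear":[0,0.052,-0.0535],"rot":[-0.002,0,0]}
  ]
}}

```text
clock: 14.17
ee_pos: [0.5794, 0.0085, 0.2517]
orientation: [-0.001, 0.721, 0.693, -0.002]
force: [-23.3, 0.3, 23.7]
width: 0.141
```

Run:
```python
from th import *
plan([.7,.76,.82,.87,.92,.96])
cv2.imwrite("pics/wrist14.png",viewer.snapshot("wrist"))
cv2.imwrite("pics/side14.png",viewer.snapshot("side"));cv2.imwrite("pics/scene14.png",viewer.snapshot("scene"))
print(arm.read_state()["width"])
a=cv2.imread("pics/side14.png")[140:290,220:370];b=cv2.imread("pics/scene14.png")[120:300,170:350]
cv2.imwrite("pics/z14.png",np.hstack([cv2.resize(a,(390,390)),cv2.resize(b,(390,390))]))
```

```text
theta 0.6355780072368278 rad err 0.003122285184508522 force [-23.3   0.3  23.7] tq [-0.01  4.11 -0.01] w 0.14108087247217255
0.7 (array([-0.0001,  0.0129, -0.0052]), array([-0.0045,  0.0009, -0.0003]))
0.76 (array([-0.0001,  0.0237, -0.0117]), array([-0.0045,  0.0009, -0.0003]))
0.82 (array([-0.0001,  0.0348, -0.0175]), array([-0.0045,  0.0009, -0.0003]))
0.87 (array([-0.0001,  0.0443, -0.0219]), array([-0.0045,  0.0009, -0.0003]))
0.92 (array([-0.0001,  0.054 , -0.0258]), array([-0.0045,  0.0009, -0.0003]))
0.96 (array([-0.0001,  0.0619, -0.0285]), array([-0.0045,  0.0009, -0.0003]))
0.13442934181534505
```

View pics/z14.png

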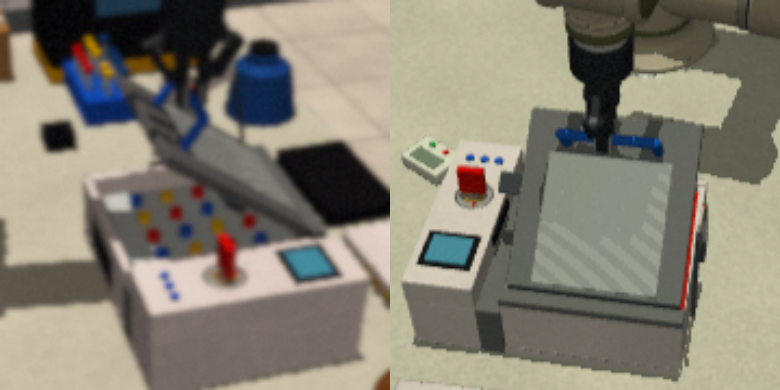

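View pics/wrist14.png

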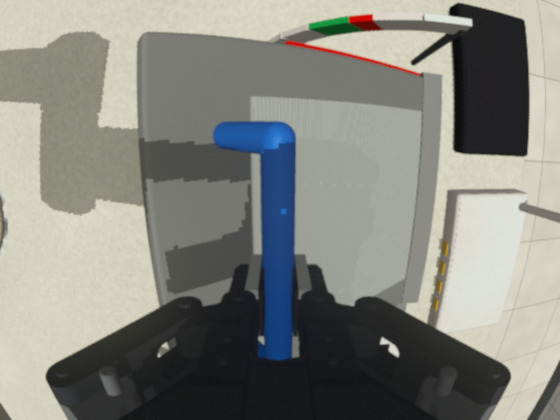

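The force on the tool, about 33 N, points outward along the radius. The bar's true arc is therefore wider than my estimate, so I refit the hinge from the measured positions before going on.

Run:
```python
from th import *
s=arm.read_state();print(s["ee_pos"],s["force"].round(1),s["wrist_torque"].round(2))
pts=[np.array([.5054,.0112,.1426]),np.array([.5298,.0103,.1964]),s["ee_pos"]]
q=[np.array([(p-B)@u,(p-B)[2]]) for p in pts];print(q)
A=np.array([2*(q[i]-q[0]) for i in (1,2)]);b=[q[i]@q[i]-q[0]@q[0] for i in (1,2)]
c=np.linalg.solve(A,b);print("center",c,"r",np.linalg.norm(c))
# image: hinge line & lid edges visible
P=viewer.camera_params("wrist")
from scipy.optimize import fsolve
# project expected handle left end for theta hypotheses
a=cv2.imread("pics/wrist14.png")[0:110,200:480]; cv2.imwrite("pics/z14b.png",cv2.resize(a,None,fx=2.8,fy=2.8))
```

```text
[0.57793013 0.00848967 0.25066193] [-22.3  -1.3  22.5] [-0.06  3.94  0.01]
[array([0., 0.]), array([0.02441656, 0.0538    ]), array([0.07258072, 0.10806193])]
center [ 0.21102425 -0.06333054] r 0.22032246849025974
```

View pics/z14b.png

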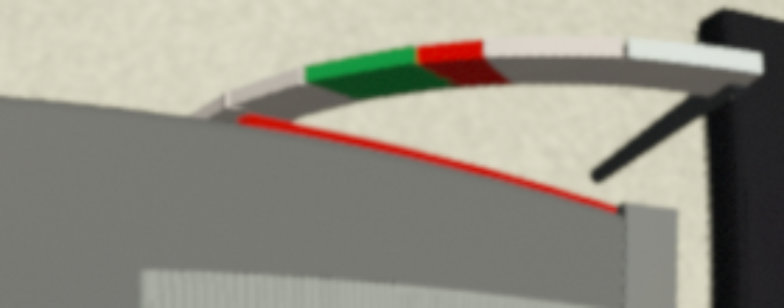

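```bash
cat > ang.py <<'E'
from th import *
v=np.array([-u[1],u[0],0])
def ang(cam,px,ylat,P=None,hz=np.array([.506,.0125,.1])):
    h=hz+u*.2; o,dd=ray(cam,px,P); t=((h-o)@v+ylat)/(dd@v); p=o+dd*t
    x=-(p-h)@u; z=p[2]-.1
    return p.round(4),"dist",np.hypot(x,z).round(4),"theta",(np.arctan2(z,x)-np.arctan2(.016,.242)).round(3)
E
python3 - <<'E'
from ang import *
a=cv2.imread("pics/wrist14.png")[10:70,110:190];b=cv2.imread("pics/wrist12.png")[20:80,170:250]
cv2.imwrite("pics/z14c.png",np.hstack([cv2.resize(a,None,fx=4.5,fy=4.5),cv2.resize(b,None,fx=4.5,fy=4.5)]))
print(ang("wrist",(140,34),.1125))
E
```

```text
(array([0.5221, 0.1245, 0.2563]), 'dist', np.float64(0.2446), 'theta', np.float64(0.627))
```

View pics/z14c.png

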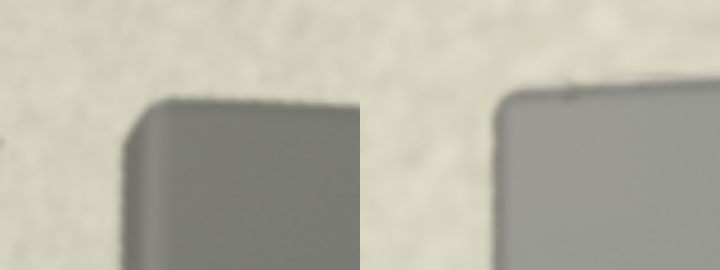

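```bash
cat >> th.py <<'E'
def plan2(ts,es):
    s=arm.read_state();t0,e=now(s);print("clock",s["clock"],"theta",t0,"rad err",e,"force",s["force"].round(1),"tq",s["wrist_torque"].round(2),"w",s["width"])
    for t,e in zip(ts,es):
        p=B+u*(.2-(r+e)*np.cos(f0+t))+[0,0,(r+e)*np.sin(f0+t)-.062]; print(t,delta(p,down(np.radians(-2.2)),s))
E
python3 - <<'E'
from th import *
plan2([.63,.68,.73,.78],[.0035,.004,.0045,.005])
E
```

```text
clock 14.3167 theta 0.6271682895392305 rad err 0.003111552683477403 force [-22.3  -1.3  22.5] tq [-0.06  3.94  0.01] w 0.13442934181534505
0.63 (array([-0.0001,  0.0002, -0.0007]), array([-0.0069,  0.0011, -0.0003]))
0.68 (array([-0.0001,  0.0086, -0.0073]), array([-0.0069,  0.0011, -0.0003]))
0.73 (array([-0.0001,  0.0173, -0.0135]), array([-0.0069,  0.0011, -0.0003]))
0.78 (array([-0.0001,  0.0264, -0.0193]), array([-0.0069,  0.0011, -0.0003]))
```

Call:
{"method": "jog_arm", "body": {
  "series": [
    {"linear":[0,0.004,-0.004],"rot":[-0.007,0,0]},
    {"linear":[0,0.0086,-0.0073],"rot":[-0.007,0,0]},
    {"linear":[0,0.013,-0.0105],"rot":[-0.007,0,0]},
    {"linear":[0,0.0173,-0.0135],"rot":[-0.007,0,0]},
    {"linear":[0,0.022,-0.0165],"rot":[-0.007,0,0]},
    {"linear":[0,0.0264,-0.0193],"rot":[-0.007,0,0]},
    {"linear":[0,0.0264,-0.0193],"rot":[-0.007,0,0]},
    {"linear":[0,0.0264,-0.0193],"rot":[-0.007,0,0]}
  ]
}}

```text
clock: 14.98
ee_pos: [0.6047, 0.0075, 0.2695]
orientation: [0.0, 0.721, 0.693, -0.0]
force: [-0.1, -1.4, -4.6]
width: 0.139
```

Run:
```python
from ang import *
plan2([.83,.88,.93,.96],[.005,.0055,.006,.006])
cv2.imwrite("pics/wrist15.png",viewer.snapshot("wrist"))
cv2.imwrite("pics/side15.png",viewer.snapshot("side"));cv2.imwrite("pics/scene15.png",viewer.snapshot("scene"))
a=cv2.imread("pics/side15.png")[140:290,220:370];b=cv2.imread("pics/scene15.png")[120:300,170:350]
cv2.imwrite("pics/z15.png",np.hstack([cv2.resize(a,(390,390)),cv2.resize(b,(390,390))]))
```

```text
clock 14.9833 theta 0.7807876094630057 rad err 0.004615967315688085 force [-0.1 -1.4 -4.6] tq [-0.09  0.48  0.01] w 0.13882019994952693
0.83 (array([-0.0001,  0.0092, -0.0051]), array([-0.0001,  0.001 , -0.0003]))
0.88 (array([-0.0001,  0.0189, -0.0099]), array([-0.0001,  0.001 , -0.0003]))
0.93 (array([-0.0001,  0.0287, -0.0142]), array([-0.0001,  0.001 , -0.0003]))
0.96 (array([-0.0001,  0.0349, -0.0162]), array([-0.0001,  0.001 , -0.0003]))
```

View pics/z15.png

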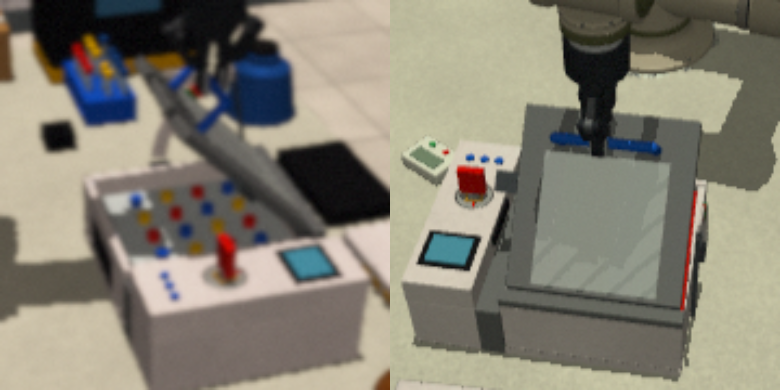

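View pics/wrist15.png

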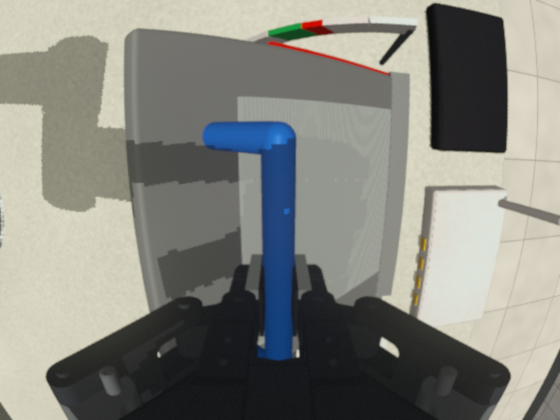

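Forces have dropped to under 5 N with the wider arc. I cross-check the lid angle from the image corner at about (128,31).

Run:
```python
from ang import *
for p in [(128,31),(127,34),(131,29)]: print(ang("wrist",p,.1125))
s=arm.read_state();print(now(s),s["force"])
```

```text
(array([0.5462, 0.1235, 0.2823]), 'dist', np.float64(0.2453), 'theta', np.float64(0.772))
(array([0.5436, 0.1236, 0.278 ]), 'dist', np.float64(0.2439), 'theta', np.float64(0.752))
(array([0.5486, 0.1234, 0.2844]), 'dist', np.float64(0.2452), 'theta', np.float64(0.785))
(np.float64(0.7791996873396243), np.float64(0.0046450568035660555)) [ 1.17548454 -0.24374539 -8.27760456]
```

Run:
```python
from th import *
plan2([.82,.86,.90,.94,.97,1.0],[.0045]*6)
```

```text
clock 15.1333 theta 0.7791996873396243 rad err 0.0046450568035660555 force [ 1.2 -0.2 -8.3] tq [-0.2   0.26  0.01] w 0.13545474439791375
0.82 (array([-0.0001,  0.0078, -0.0038]), array([-0.0003,  0.001 , -0.0003]))
0.86 (array([-0.0001,  0.0156, -0.0074]), array([-0.0003,  0.001 , -0.0003]))
0.9 (array([-0.0001,  0.0235, -0.0107]), array([-0.0003,  0.001 , -0.0003]))
0.94 (array([-0.0001,  0.0316, -0.0136]), array([-0.0003,  0.001 , -0.0003]))
0.97 (array([-0.0001,  0.0377, -0.0156]), array([-0.0003,  0.001 , -0.0003]))
1.0 (array([-0.0001,  0.0438, -0.0174]), array([-0.0003,  0.001 , -0.0003]))
```

Call:
{"method": "jog_arm", "body": {
  "series": [
    {"linear":[0,0.0078,-0.004],"rot":[0,0,0]},
    {"linear":[0,0.0156,-0.0074],"rot":[0,0,0]},
    {"linear":[0,0.0235,-0.0107],"rot":[0,0,0]},
    {"linear":[0,0.0316,-0.0136],"rot":[0,0,0]},
    {"linear":[0,0.0377,-0.0156],"rot":[0,0,0]},
    {"linear":[0,0.0438,-0.0174],"rot":[0,0,0]},
    {"linear":[0,0.0438,-0.0174],"rot":[0,0,0]},
    {"linear":[0,0.0438,-0.0174],"rot":[0,0,0]}
  ]
}}

```text
clock: 15.8
ee_pos: [0.6483, 0.0058, 0.2887]
orientation: [0.001, 0.721, 0.693, 0.0]
force: [-3.0, -0.5, 5.1]
width: 0.133
```

Run:
```python
from ang import *
plan2([.95,.90,.86,.82,.78,.75],[.0045]*6)
cv2.imwrite("pics/wrist16.png",viewer.snapshot("wrist"))
```

```text
clock 15.8 theta 1.0028289351439925 rad err 0.006389795047901131 force [-3.  -0.5  5.1] tq [-0.01  1.03  0.  ] w 0.13332071193309586
0.95 (array([-0.0001, -0.0103,  0.0051]), array([ 0.0025,  0.0015, -0.0002]))
0.9 (array([-0.0001, -0.0204,  0.0087]), array([ 0.0025,  0.0015, -0.0002]))
0.86 (array([-0.0001, -0.0283,  0.0119]), array([ 0.0025,  0.0015, -0.0002]))
0.82 (array([-0.0001, -0.0361,  0.0154]), array([ 0.0025,  0.0015, -0.0002]))
0.78 (array([-0.0001, -0.0437,  0.0193]), array([ 0.0025,  0.0015, -0.0002]))
0.75 (array([-0.0001, -0.0494,  0.0224]), array([ 0.0025,  0.0015, -0.0002]))
```

View pics/wrist16.png

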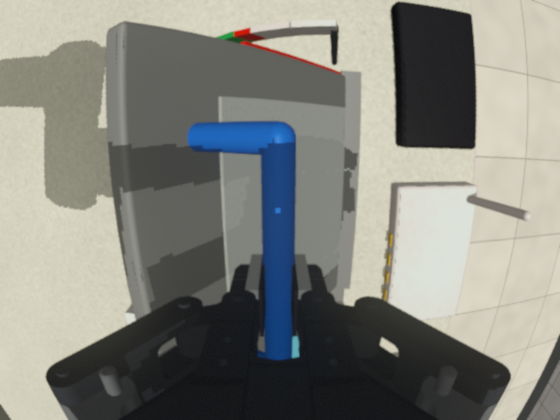

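Run:
```python
from ang import *
for p in [(110,24),(109,27),(114,22)]: print(ang("wrist",p,.1125))
a=cv2.imread("pics/wrist16.png")[10:110,190:370]; cv2.imwrite("pics/z16.png",cv2.resize(a,None,fx=4,fy=4,interpolation=cv2.INTER_CUBIC))
# expected pixel of mark for theta=.9 r=.13 at arc lateral & pointer
h=np.array([.506,.0125,.1])+u*.2
for t in (.85,.9,.95,1.0):
    print(t,proj("wrist",h+u*(-.13*np.cos(t))+np.array([0,0,.13*np.sin(t)])+v*(.1125+.015)).round(1))
s=arm.read_state();print(s["clock"],now(s),s["force"])
```

```text
(array([0.5885, 0.1219, 0.3154]), 'dist', np.float64(0.2474), 'theta', np.float64(0.99))
(array([0.5862, 0.122 , 0.3119]), 'dist', np.float64(0.2456), 'theta', np.float64(0.975))
(array([0.591 , 0.1218, 0.3168]), 'dist', np.float64(0.2474), 'theta', np.float64(1.002))
0.85 [237.1  42.3]
0.9 [243.5  40.7]
0.95 [250.5  39.2]
1.0 [258.1  37.8]
15.85 (np.float64(1.0021636897438948), np.float64(0.006388104069004502)) [-2.59091827 -0.24413184  4.38439021]
```

View pics/z16.png

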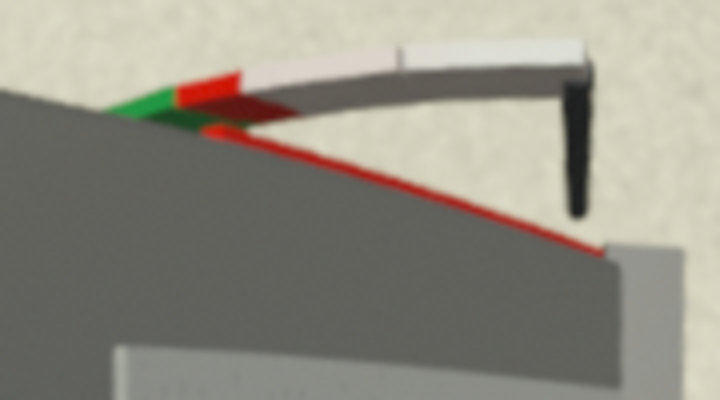

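Two independent estimates (TCP arc and image corner) put the lid at 0.98–1.00 rad, past balance and held by the gripper. Now easing down to about 0.75.

Call:
{"method": "jog_arm", "body": {
  "series": [
    {"linear":[0,-0.005,0.002],"rot":[0,0,0]},
    {"linear":[0,-0.0103,0.0045],"rot":[0,0,0]},
    {"linear":[0,-0.0155,0.0065],"rot":[0,0,0]},
    {"linear":[0,-0.0204,0.0085],"rot":[0,0,0]},
    {"linear":[0,-0.0243,0.0102],"rot":[0,0,0]},
    {"linear":[0,-0.0283,0.0119],"rot":[0,0,0]},
    {"linear":[0,-0.0322,0.0136],"rot":[0,0,0]},
    {"linear":[0,-0.0361,0.0154],"rot":[0,0,0]}
  ]
}}

```text
clock: 16.52
ee_pos: [0.6123, 0.0072, 0.2742]
orientation: [0.003, 0.721, 0.693, 0.002]
force: [-0.1, -0.7, 3.7]
width: 0.134
```

Run:
```python
from ang import *
plan2([.80,.77,.745],[.0046]*3)
```

```text
clock 16.5167 theta 0.8219784967102535 rad err 0.005385005226931278 force [-0.1 -0.7  3.7] tq [-0.13 -0.22  0.03] w 0.13393539003708518
0.8 (array([-0.0001, -0.0039,  0.0028]), array([ 0.0062,  0.0017, -0.0002]))
0.77 (array([-0.0001, -0.0096,  0.0057]), array([ 0.0062,  0.0017, -0.0002]))
0.745 (array([-0.0001, -0.0143,  0.0083]), array([ 0.0062,  0.0017, -0.0002]))
```

Call:
{"method": "jog_arm", "body": {
  "series": [
    {"linear":[0,-0.004,0.0025],"rot":[0.003,0,0]},
    {"linear":[0,-0.0075,0.0045],"rot":[0.006,0,0]},
    {"linear":[0,-0.011,0.0065],"rot":[0.006,0,0]},
    {"linear":[0,-0.014,0.008],"rot":[0.006,0,0]},
    {"linear":[0,-0.014,0.008],"rot":[0.006,0,0]},
    {"linear":[0,-0.014,0.008],"rot":[0.006,0,0]},
    {"linear":[0,-0.014,0.008],"rot":[0.006,0,0]},
    {"linear":[0,-0.014,0.008],"rot":[0.006,0,0]}
  ]
}}

```text
clock: 17.18
ee_pos: [0.5983, 0.0077, 0.266]
orientation: [0.001, 0.721, 0.693, -0.001]
force: [-2.2, 0.5, 2.3]
width: 0.135
```

Run:
```python
from ang import *
plan2([],[])
for n in ["wrist","side","scene"]: cv2.imwrite(f"pics/{n}17.png",viewer.snapshot(n))
a=cv2.imread("pics/wrist17.png")[10:60,110:170]; cv2.imwrite("pics/z17.png",cv2.resize(a,None,fx=8,fy=8))
s=arm.read_state();print(now(s),s["joint_vel"].round(4))
for p in [(130,31),(129,34),(134,29)]: print(ang("wrist",p,.1125))
```

```text
clock 17.1833 theta 0.7465305008769618 rad err 0.004712397431755944 force [-2.2  0.5  2.3] tq [-0.05  0.02 -0.  ] w 0.13517579436868754
(np.float64(0.7468139674345355), np.float64(0.004701781496353974)) [ 0.0009 -0.0008  0.0006  0.001   0.0019 -0.0003]
(array([0.5408, 0.1237, 0.2783]), 'dist', np.float64(0.246), 'theta', np.float64(0.745))
(array([0.5383, 0.1238, 0.274 ]), 'dist', np.float64(0.2447), 'theta', np.float64(0.725))
(array([0.5435, 0.1236, 0.2802]), 'dist', np.float64(0.2455), 'theta', np.float64(0.758))
```

View pics/z17.png

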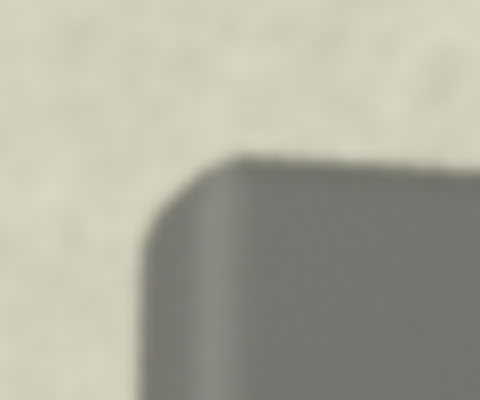

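View pics/scene17.png

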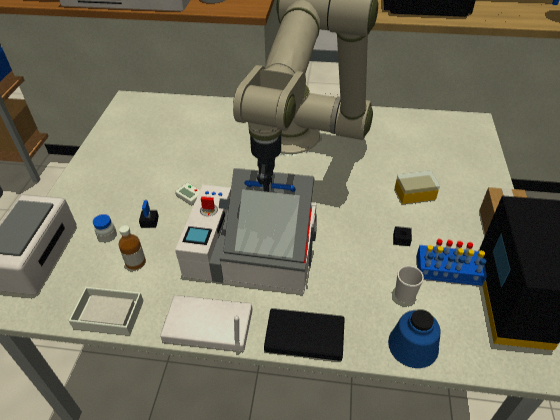

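View pics/side17.png

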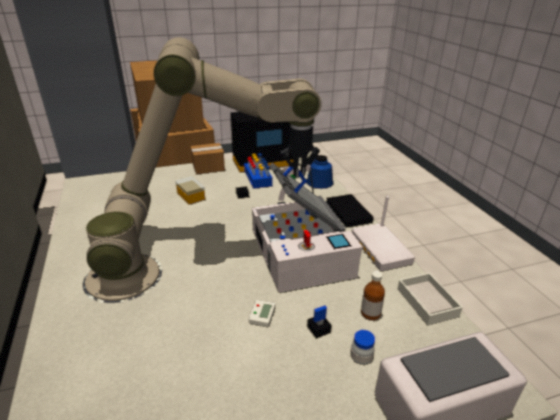

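The lid is held still at about 0.745 rad and the red key stands in the lock at (208,203). The blue key, bottle, jar, timer and beaker are where they started. Handing in.

Run:
```python
from th import *
order.sign_off()
s=arm.read_state();print(s["clock"],now(s),s["force"],s["width"])
```

```text
the job is handed in; nothing more can be done
the job is handed in; nothing more can be done
```

The job is done and handed in at about 17 s of the 72 s allowed. No verdict was reported, so the results below rest on my own checks.

- **Key:** I put the red key into the lock until it bottomed, at about 28 mm depth with roughly 8 N on the tool. I turned it clockwise until the bolt had left the channel, then a little further for margin. From the mark on the core the lock stands at about 1.39 rad (unlocked from 1.15), and the key was left in the lock.
- **Lid:** I gripped the lid by its blue handle and lifted it to about 0.98–1.00 rad, past its balance point. I then eased it down to about 0.745 rad, inside the green band, and it is still held in the gripper.
- **Last checks:** The arm position gave 0.747 rad, and the lid corner in the wrist picture gave 0.725–0.758. The joints were still and the force on the tool was about 3 N. By eye in the last pictures, the blue key, bottle, jar, timer and beaker had not moved.

These readings disagreed or were not clean:
- **Red key position:** My first oblique view put the key about 6 mm off sideways. I corrected this from a closer view before gripping.
- **Handle path:** The handle ran on an arc about 5 mm wider than I had worked out. This put up to about 33 N on the tool mid-lift, until I refitted the path and it fell to a few newtons.
- **Grip opening:** The reading on the handle fell slightly, from 0.143 to 0.135. The bar stayed between the pads and the angles kept agreeing.
- **After hand-in:** My last readout returned nothing, because the robot takes no further calls once the job is handed in.

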